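Fit relays into an isolated relay base, cover it and switch it on

TASK

Pinch the two orange tabs of the selector knob on the relay base, turn it from the green dot to the red one (isolated) and let it lock there; only then plug every blue relay on the bench fully home into a free socket and put the yellow cover squarely down over the socket block. With the cover on, pinch the tabs again, turn the selector back to the green dot and let it lock; leave the things around the work alone.

Things in the scene. Friction and masses are not known exactly. Their poses are not given: they have to be found in the camera images.
- relay_base: low white instrument base, fixed on the bench, 170 (its x) x 260 (its y) mm; origin at the centre of its underside, z up; white deck at z = 36 mm. Round its y = -55 mm a black socket block, 140 (x) x 127 (y) mm, stands 8 mm above the deck (top at 44 mm) with four rectangular holes. At its y = +80 mm stands the tab-lock selector knob.
- selector_grip (a point): on the selector's vertical turning axis, 30 mm above the deck (66 above the bench), about mid height of the tabs; its x axis turns with the knob and runs through both tabs (tab_a at +x, tab_b at -x). Knob: black cylinder, 34 mm across, 42 mm high above the deck, white pointer line on top at its -x side. An aluminium ring, 74 mm across, 8 mm high, lies on the deck round it.
- selector (a joint): turn of the knob, rad, growing anticlockwise seen from above. 0 = ON (pointer at green dot), 1.2 = ISOLATED (red dot); end stops -0.06 and 1.26. At these two positions teeth on the tabs drop into slots of the ring and lock it (0.05 rad of play); it turns, with little friction, only while BOTH tabs are pinched in more than 4 mm. Gripping the bare sides of the knob does not release it.
- tab_a (a joint): how far tab_a is pressed towards the knob's axis, m: 0 = sprung out, 0.007 = fully in; spring 4 to 8.5 N. The two orange tabs, 24 mm wide, from 12 to 42 mm above the deck, stand on opposite sides of the knob, 58 mm over their outer faces at rest, 44 mm when both are pinched in. Let go in a slot, they spring out by themselves.
- tab_b (a joint): the same for the opposite tab_b
- cover: yellow cover, open below, 151 (its x) x 138 (its y) x 56 mm, walls 3 mm, inside 145 x 132 mm and 52 mm high; on its top a black bar handle, 50 mm long (x), 16 mm wide (y), rising to 87 mm above the rim. Origin at the centre of its underside (plane of the lower rim), z up. 0.25 kg. Starts standing on the bench.
- cover_seat (a point): centre of the cover's place: on the deck, in the middle of the socket block; axes as relay_base (z up). The cover is home when its origin is here, its x along this x (either way round): it then goes round the socket block with 2.5 mm to spare on each side and its rim rests on the deck.
- relay_1: blue plug-in relay, 50 mm high in all: from below, a black block plug 44 (x) x 34 (y) x 14 mm, a black flange 50 x 40 mm from 14 to 20 mm, a blue case to grip, 40 (x) x 24 (y), from 20 to 50 mm. Origin at the centre of the underside, z up. About 0.06 kg. Starts upright on the bench; may be absent.
- relay_2: blue plug-in relay, 50 mm high in all: from below, a black block plug 44 (x) x 34 (y) x 14 mm, a black flange 50 x 40 mm from 14 to 20 mm, a blue case to grip, 40 (x) x 24 (y), from 20 to 50 mm. Origin at the centre of the underside, z up. About 0.06 kg. Starts upright on the bench; may be absent.
- relay_3: blue plug-in relay, 50 mm high in all: from below, a black block plug 44 (x) x 34 (y) x 14 mm, a black flange 50 x 40 mm from 14 to 20 mm, a blue case to grip, 40 (x) x 24 (y), from 20 to 50 mm. Origin at the centre of the underside, z up. About 0.06 kg. Starts upright on the bench; may be absent.
- relay_4: blue plug-in relay, 50 mm high in all: from below, a black block plug 44 (x) x 34 (y) x 14 mm, a black flange 50 x 40 mm from 14 to 20 mm, a blue case to grip, 40 (x) x 24 (y), from 20 to 50 mm. Origin at the centre of the underside, z up. About 0.06 kg. Starts upright on the bench; may be absent.
- socket_1 (a point): centre of the mouth of one socket hole, on top of the socket block; axes as relay_base (z up). The hole is 47 (x) x 37 (y) mm, 16 mm deep. A relay is home when its flange lies on the block: its origin 14 mm below this point, its long side along x (either way round). Any relay fits any socket. Sockets are 66 mm apart in x, 62 mm in y.
- socket_2 (a point): centre of the mouth of one socket hole, on top of the socket block; axes as relay_base (z up). The hole is 47 (x) x 37 (y) mm, 16 mm deep. A relay is home when its flange lies on the block: its origin 14 mm below this point, its long side along x (either way round). Any relay fits any socket. Sockets are 66 mm apart in x, 62 mm in y.
- socket_3 (a point): centre of the mouth of one socket hole, on top of the socket block; axes as relay_base (z up). The hole is 47 (x) x 37 (y) mm, 16 mm deep. A relay is home when its flange lies on the block: its origin 14 mm below this point, its long side along x (either way round). Any relay fits any socket. Sockets are 66 mm apart in x, 62 mm in y.
- socket_4 (a point): centre of the mouth of one socket hole, on top of the socket block; axes as relay_base (z up). The hole is 47 (x) x 37 (y) mm, 16 mm deep. A relay is home when its flange lies on the block: its origin 14 mm below this point, its long side along x (either way round). Any relay fits any socket. Sockets are 66 mm apart in x, 62 mm in y.
- screwdriver: red-handled cross screwdriver, about 193 mm long, lying on the bench behind the relay base; bystander, leave alone
- ink_pot: small dark brown bottle with black cap, 32 mm across, 58 mm tall, standing behind; bystander, leave alone
- tape_roll: roll of tan tape lying flat, 78 mm across, 18 mm high; bystander, leave alone
- marker_2: blue marker pen, 131 mm long, lying on the bench; bystander, leave alone

How it is judged:
By the outcome, as a careful person would: the job done as asked, in the order asked, and still so for the second after the job is handed in, with the robot touching nothing.
Of relay_1, relay_2, relay_3, relay_4 only 2 to 4 are there at a start; the rules pass over those that are not, and their reading is None.
At some moment in a run one of relay_1, relay_2, relay_3, relay_4, cover may be knocked a few centimetres aside while the robot is not near it.
It also fails if it takes over 210 s, if anything falls off the work surface, if the arm or the gripper's body presses on something with over 40 N, if the wrist force passes 120 N, or if a joint passes its speed limit or range.

ROBOT

A 6-joint arm with a two-finger parallel gripper is mounted at the origin on a cart in front of the work surface, level with it; the furniture and walls round the work are solid. World frame = base frame: x ahead of the robot, y to its left, z up, the work surface at z = 0. Lengths are in mm, angles in rad, forces in N, time in s.
With the tool pointing down it reaches from about 325 to 750 mm from the base axis. Payload 7.6 kg.
Tool frame: the origin (TCP) lies at the very end of the fingers, on their centre line; the grasp point (between the pads) lies 19 mm behind it (r.pinch_z is the distance from the TCP to the grasp point, in mm); z points along the fingers, y is the line along which they close (so a half turn about z gives the same grasp; the last joint's range is limited). The gripper opens to 85 mm and grips with 20 to 120 N. Pads are 22 mm wide; open, the fingers measure 114 mm over their backs; the gripper's body (76 mm by 85 mm) begins 54 mm behind the grasp point. The pads swing forward as they close: fully open they stand 13 mm farther back than shut.
Start: joints at [-1.353, 0.052, 1.401, -0, 1.689, -0.07], TCP at [149.043, -503.423, 203.723] pointing down, gripper open.
Joint ranges: [-2.9, 2.9], [-0.91, 2.17], [0.12, 2.37], [-1.06, 4.2], [0.26, 2.73], [-2.93, 2.93]. Speed limits (rad/s): [2.57, 2.57, 3.01, 3.14, 3.14, 3.14].

INTERFACE

Orientations are given as a rotation vector (axis times angle).
In Python, from station import r gives the robot as it stands.
- The arm moves only by the tool play_rows, never from a script. Its argument "rows" is a list of rows, each a list of 3 entries, a list of its own where there are three numbers: the turn, a rotation vector about the tool's x, y, z in degrees, then the shift along the tool's x, y, z in mm, then the opening in per cent of the stroke, from 0 (shut) to 100 (fully open). A call has 1 to 20 rows; each row is the pose to reach, as a shift and turn from the pose commanded when the call began, along the tool's axes at that moment; what a row does not reach only later rows make up. A row lasts 1/10 s, in which the tool goes at most 50 mm and 8.59 degrees, less where a joint would pass 70% of its speed; a pose out of reach is approached as far as the arm can. A call with a gripper value outside its range is refused whole. The fingers move at their own pace and stop on an object; "force" is the grip in N (left out, the last holds). Time passes only in rows, so rows that repeat a pose let the fingers close. It gives the time, the measured TCP pose, the force, the opening and the grip force at its end, in the units of the state.
- r.read_state(): the state, without advancing time (a new reading comes with each control period).
- r.grab_frame(name): name is "side" or "top" or "wrist"; returns a dict with "frame" (384x512x3 uint8, red, green, blue), "K" (3x3 intrinsics, pixels), "extrinsics" (4x4, takes a point from camera to world coordinates). Camera axes: x right, y down, z forward; pixel columns grow to the right and rows downward; lengths in mm; the calibration is good to about 2 mm. A picture is of the moment at which its call begins. There is no depth.
- r.finish_job(): hands the job in; it is judged then, once.
The state is a dict: "t": time; "joint_pos": joint angles; "qd": joint speeds; "tau": joint torques, N m; "ee_pos": TCP position; "orientation": TCP orientation; "wrist_force": force on the tool from outside, world axes, zero at the start; "moment": the same for the moment, N m; "width": finger opening in mm; "grip_force": force on a finger pad.
Only numpy, scipy, OpenCV 4.12 (cv2) and the standard library are available. Lean on these libraries where they do the work, as an engineer would, in place of code of your own. Each camera call takes 0.05 s, during which the arm holds its last target. There are 200 camera calls.

## Working session

There is one attempt and no reset: what is moved stays moved. The work goes in short steps, Python scripts to look and compute and a tool call to move; the robot and the scene stay as the last step left them, time stands still between calls to the robot, and variables do not carry over. Pictures are saved under pics/ and viewed, at most 18 in all, crops included, and the job is handed in when it is done.

Besides the shell and the picture viewer there is one more tool, called by a JSON object that holds its "op" and its "data". play_rows: Moves the arm, as the interface text tells. Its arguments: {"type":"object","properties":{"rows":{"type":"array","items":{"type":"array"}},"force":{"type":"number"}},"required":["rows"]}

```bash
ls; mkdir -p pics; python3 - <<'E'
from station import r
import cv2,numpy as np
s=r.read_state();print({k:np.round(v,3) for k,v in s.items()})
for n in ("top","side"):
    f=r.grab_frame(n);np.savez(f"{n}0.npz",**f);print(n,f["K"].round(1).tolist(),f["extrinsics"].round(3).tolist())
    cv2.imwrite(f"pics/{n}0.png",cv2.resize(f["frame"][:,:,::-1],(768,576),interpolation=cv2.INTER_CUBIC))
E
```

```text
pics
{'t': np.float64(0.0), 'joint_pos': array([-1.353,  0.053,  1.402, -0.   ,  1.689, -0.07 ]), 'qd': array([-0.001, -0.   , -0.001,  0.001, -0.001, -0.   ]), 'tau': array([-0.0000e+00, -3.8166e+01, -3.6019e+01, -0.0000e+00,  6.0000e-03,
        0.0000e+00]), 'ee_pos': array([ 148.948, -503.069,  202.87 ]), 'orientation': array([-3.108, -0.45 ,  0.   ]), 'wrist_force': array([-0.709, -0.403,  0.281]), 'moment': array([ 0.007,  0.025, -0.01 ]), 'grip_force': np.float64(0.0), 'width': np.float64(85.424)}
top [[379.4, 0.0, 253.1], [0.0, 379.4, 188.8], [0.0, 0.0, 1.0]] [[0.022, -0.995, 0.092, 447.207], [-1.0, -0.021, 0.003, 11.71], [-0.001, -0.093, -0.996, 1176.308], [0.0, 0.0, 0.0, 1.0]]
side [[355.8, 0.0, 254.0], [0.0, 355.8, 196.0], [0.0, 0.0, 1.0]] [[-1.0, 0.019, -0.017, 582.214], [0.023, 0.365, -0.931, 1011.88], [-0.011, -0.931, -0.365, 443.115], [0.0, 0.0, 0.0, 1.0]]
```

View pics/top0.png

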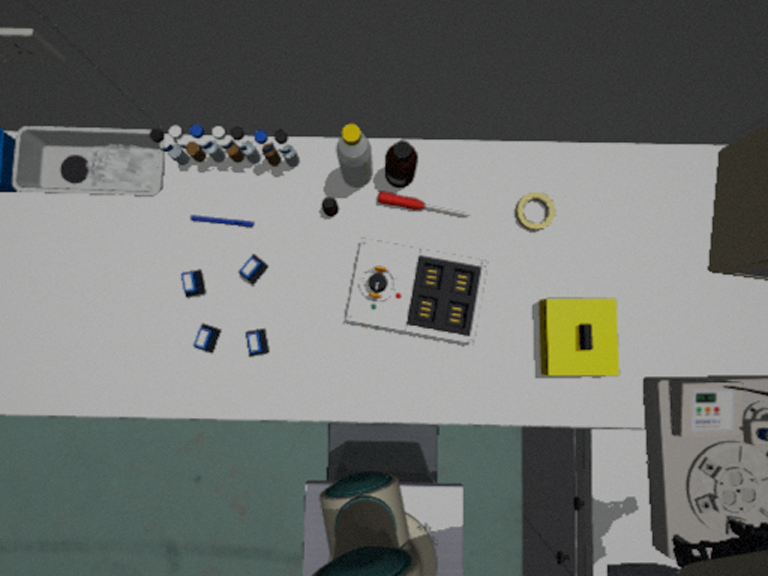

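View pics/side0.png

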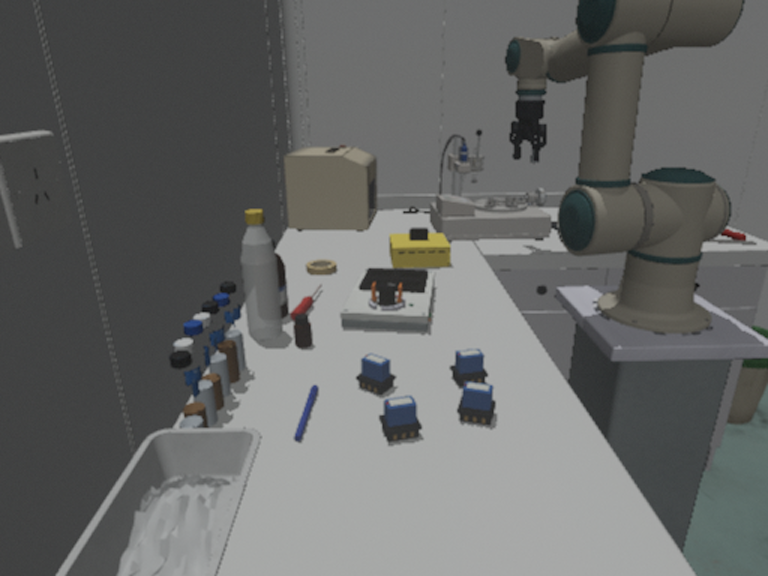

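The top view (shown at 1.5x) shows the base with the knob at (377,283) and its pointer towards the green dot at (374,307); the red dot is at (398,296) and all four sockets are empty. The cover is at (580,337), and four relays are at (193,283), (253,269), (207,338) and (257,342). The side view agrees.

```bash
cat > h.py <<'E'
import numpy as np, cv2
from scipy.spatial.transform import Rotation as R
from station import r
def grab(n,tag):
    f=r.grab_frame(n); np.savez(tag+".npz",**f); return f
def load(tag): return dict(np.load(tag+".npz"))
def save(f,p,crop=None,s=1.5):
    im=f["frame"][:,:,::-1]
    if crop: im=im[crop[1]:crop[3],crop[0]:crop[2]]
    cv2.imwrite(p,cv2.resize(im,None,fx=s,fy=s,interpolation=cv2.INTER_CUBIC))
def px2w(f,uv,z):
    uv=np.atleast_2d(uv).astype(float); E=f["extrinsics"]
    d=np.c_[(uv-f["K"][:2,2])/f["K"][[0,1],[0,1]],np.ones(len(uv))]@E[:3,:3].T
    return E[:3,3]+d*((z-E[2,3])/d[:,2])[:,None]
def w2px(f,P):
    E=f["extrinsics"]; c=(np.atleast_2d(P)-E[:3,3])@E[:3,:3]
    return c[:,:2]/c[:,2:]*f["K"][[0,1],[0,1]]+f["K"][:2,2]
def tri(obs):  # [(frame,uv)...] -> point, residual
    A=np.zeros((3,3));b=np.zeros(3)
    for f,uv in obs:
        E=f["extrinsics"];p=E[:3,3];d=px2w(f,uv,p[2]-100)[0]-p;d/=np.linalg.norm(d)
        M=np.eye(3)-np.outer(d,d);A+=M;b+=M@p
    return np.linalg.solve(A,b)
def blobs(f,lo,hi,amin=30):
    h=cv2.cvtColor(f["frame"],cv2.COLOR_RGB2HSV); m=cv2.inRange(h,np.array(lo),np.array(hi))
    n,l,st,c=cv2.connectedComponentsWithStats(m)
    return [(st[i,4],c[i],l==i) for i in range(1,n) if st[i,4]>=amin]
def goto(pos,yaw,tilt=None):
    """row (turn deg, shift mm) from present pose to TCP at pos, pointing down; yaw=deg of the closing axis (tool y) in world, mod 180"""
    s=r.read_state(); R0=R.from_rotvec(s["orientation"]); best=None
    for k in (0,180,-180):
        a=np.radians(yaw+k); y=np.array([np.cos(a),np.sin(a),0]); z=np.array([0,0,-1.]); x=np.cross(y,z)
        t=(R0.inv()*R.from_matrix(np.c_[x,y,z])).as_rotvec(degrees=True)
        if best is None or np.linalg.norm(t)<np.linalg.norm(best): best=t
    d=R0.inv().apply(np.array(pos)-s["ee_pos"])
    print("turn",best.round(2).tolist(),"shift",d.round(1).tolist(),"q6",round(float(s["joint_pos"][5]),2),"t",round(float(s["t"]),2))
def state():
    s=r.read_state(); y=R.from_rotvec(s["orientation"]).apply([0,1,0])
    print("t",round(float(s["t"]),2),"pos",s["ee_pos"].round(1),"yaw",np.degrees(np.arctan2(y[1],y[0])).round(2),"F",s["wrist_force"].round(1),"w",round(float(s["width"]),1),"g",round(float(s["grip_force"]),1),"q",s["joint_pos"].round(2))
E
python3 - <<'E'
from h import *
f=load("top0")
for n,uv,z in [("knob",(377,283),78),("green",(373.5,307),36),("red",(398,296),36),("cover",(580,337),56),("handle",(586,337),87)]:
    print(n,px2w(f,np.array(uv)/1.5,z).round(1))
for a,c,m in blobs(f,(100,120,40),(130,255,255)): print("blue",a,c.round(1),px2w(f,c,45).round(1))
corn=np.array([(362,238),(487,261),(471,343),(346,322)])/1.5
print(px2w(f,corn,36).round(1))
g=r.grab_frame("wrist");print(g["extrinsics"].round(2),g["K"]); state()
E=g["extrinsics"];s=r.read_state();R0=R.from_rotvec(s["orientation"]).as_matrix()
print((R0.T@E[:3,:3]).round(3),(R0.T@(E[:3,3]-s["ee_pos"])).round(1))
E
```

```text
knob [[549.4  20.7  78. ]]
green [[504.8  27.   36. ]]
red [[528.  -21.7  36. ]]
cover [[ 453.7 -379.    56. ]]
handle [[ 453.8 -379.7   87. ]]
blue 65 [130.4  86.8] [[858.9 399.4  45. ]]
blue 340 [  3.8 107.6] [[785.2 783.3  45. ]]
blue 58 [173.4  90.3] [[850.5 266.8  45. ]]
blue 104 [148.2 147.2] [[671.8 335.7  45. ]]
blue 51 [167.6 180.5] [[571.8 272.8  45. ]]
blue 67 [128.9 188.4] [[545.2 387.8  45. ]]
blue 61 [137.8 226.3] [[433.1 355.5  45. ]]
blue 77 [170.5 228.1] [[429.9 258.2  45. ]]
[[ 644.2   53.4   36. ]
 [ 602.6 -200.1   36. ]
 [ 437.3 -168.9   36. ]
 [ 473.6   81.3   36. ]]
[[ 2.8000e-01 -9.3000e-01 -2.5000e-01  2.1241e+02]
 [-9.6000e-01 -2.8000e-01 -7.0000e-02 -4.8489e+02]
 [-0.0000e+00  2.6000e-01 -9.7000e-01  3.7327e+02]
 [ 0.0000e+00  0.0000e+00  0.0000e+00  1.0000e+00]] [[328.29756033   0.         260.70942008]
 [  0.         328.29756033 191.52809259]
 [  0.           0.           1.        ]]
t 0.15 pos [ 149.  -503.2  203.1] yaw -73.51 F [-0.3  0.3 -0.1] w 85.5 g 0.0 q [-1.35  0.05  1.4  -0.    1.69 -0.07]
[[ 0.    -0.966 -0.259]
 [ 1.     0.001 -0.001]
 [ 0.001 -0.259  0.966]] [  66.     0.3 -170.2]
```

```bash
python3 - <<'E'
from h import *
goto((540,10,240),-8)
E
```

```text
turn [-0.06, -0.04, -65.51] shift [520.6, -381.1, -36.4] q6 -0.07 t 0.15
```

{"op": "play_rows", "data": {"rows": [[[0,0,-65.5],[520,-381,-36],100],[[0,0,-65.5],[520,-381,-36],100],[[0,0,-65.5],[520,-381,-36],100],[[0,0,-65.5],[520,-381,-36],100],[[0,0,-65.5],[520,-381,-36],100],[[0,0,-65.5],[520,-381,-36],100],[[0,0,-65.5],[520,-381,-36],100],[[0,0,-65.5],[520,-381,-36],100],[[0,0,-65.5],[520,-381,-36],100],[[0,0,-65.5],[520,-381,-36],100],[[0,0,-65.5],[520,-381,-36],100],[[0,0,-65.5],[520,-381,-36],100],[[0,0,-65.5],[520,-381,-36],100],[[0,0,-65.5],[520,-381,-36],100],[[0,0,-65.5],[520,-381,-36],100],[[0,0,-65.5],[520,-381,-36],100],[[0,0,-65.5],[520,-381,-36],100],[[0,0,-65.5],[520,-381,-36],100]], "force": 60}}

```text
t: 1.95
ee_pos: [539.2, 8.6, 240.0]
orientation: [2.372, 2.059, 0.0]
wrist_force: [-1.0, -0.0, -0.2]
width: 85.5
grip_force: 0.0
```

```bash
python3 - <<'E'
from h import *
state()
f=grab("wrist","w1"); save(f,"pics/w1.png")
goto((540,-70,240),-8)
E
```

```text
t 1.95 pos [539.2   8.6 240. ] yaw -8.1 F [-1.  -0.  -0.2] w 85.5 g 0.0 q [-0.05  0.09  1.29 -0.    1.76  0.09]
turn [0.04, 0.0, -0.09] shift [-77.8, 11.8, 0.0] q6 0.09 t 2.0
```

View pics/w1.png

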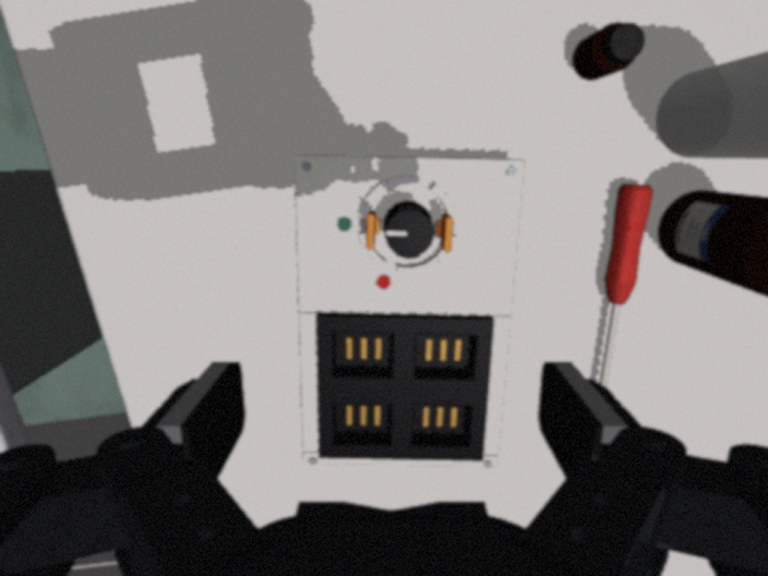

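The wrist view (1.5x) shows the knob at (409,229) with its pointer at the green dot, the tabs at (371,230) and (447,232), and the socket block spanning (318,313)-(493,460). Next is a second viewpoint for height.

{"op": "play_rows", "data": {"rows": [[[0,0,0],[-70,0,0],100],[[0,0,0],[-70,0,0],100],[[0,0,0],[-70,0,0],100],[[0,0,0],[-70,0,0],100],[[0,0,0],[-70,0,0],100]]}}

```text
t: 2.5
ee_pos: [529.8, -59.2, 239.8]
orientation: [-2.371, -2.061, -0.0]
wrist_force: [-0.1, -1.0, 0.5]
width: 85.5
grip_force: 0.0
```

```bash
python3 - <<'E'
from h import *
state()
f2=grab("wrist","w2"); f1=load("w1"); save(f2,"pics/w2.png")
def block(f):
    h=cv2.cvtColor(f["frame"],cv2.COLOR_RGB2HSV)
    m=(cv2.GaussianBlur(f["frame"],(3,3),0).max(2)<95).astype(np.uint8); m=cv2.morphologyEx(m,cv2.MORPH_CLOSE,np.ones((9,9)))
    n,l,st,c=cv2.connectedComponentsWithStats(m)
    uv=w2px(f,[[535,-115,44]])[0].astype(int); i=l[uv[1],uv[0]]
    print("blk",i,st[i]); return l==i
for f in (f1,f2):
    m=block(f)
    q=cv2.boxPoints(cv2.minAreaRect(np.argwhere(m)[:,::-1].astype(np.float32)));print(q.round(1).tolist())
    for a,c,_ in blobs(f,(5,150,100),(20,255,255),20): print(" or",a,c.round(1),px2w(f,c,66).round(1))
    for a,c,_ in blobs(f,(0,170,90),(4,255,255),20)+blobs(f,(50,60,40),(90,255,200),10)[:0]: print(" red",a,c.round(1),px2w(f,c,36).round(1))
E
```

```text
t 2.5 pos [529.8 -59.2 239.8] yaw -7.98 F [-0.1 -1.   0.5] w 85.5 g 0.0 q [-0.18  0.07  1.31  0.    1.76 -0.04]
blk 9 [  211   208   118    99 10908]
[[209.1999969482422, 304.20001220703125], [211.0, 207.8000030517578], [328.1000061035156, 210.0], [326.29998779296875, 306.5]]
 or 112 [247.3 152. ] [[528.4  26.4  66. ]]
 or 100 [297.8 155.1] [[580.5  15.7  66. ]]
 red 1183 [418.6 160. ] [[720.5 -14.6  36. ]]
 red 31 [255.4 187.5] [[529.7 -20.5  36. ]]
blk 7 [  209   151   123   107 12321]
[[206.39999389648438, 254.89999389648438], [209.0, 150.6999969482422], [331.1000061035156, 153.89999389648438], [328.5, 258.0]]
 or 138 [246.7  84. ] [[528.4  26.2  66. ]]
 or 116 [299.7  86.5] [[580.5  16.5  66. ]]
 or 23 [294.3  87.8] [[575.  16.  66.]]
 red 1396 [426.1 101.8] [[720.  -17.8  36. ]]
 red 38 [255.  128.3] [[529.6 -20.1  36. ]]
```

View pics/w2.png

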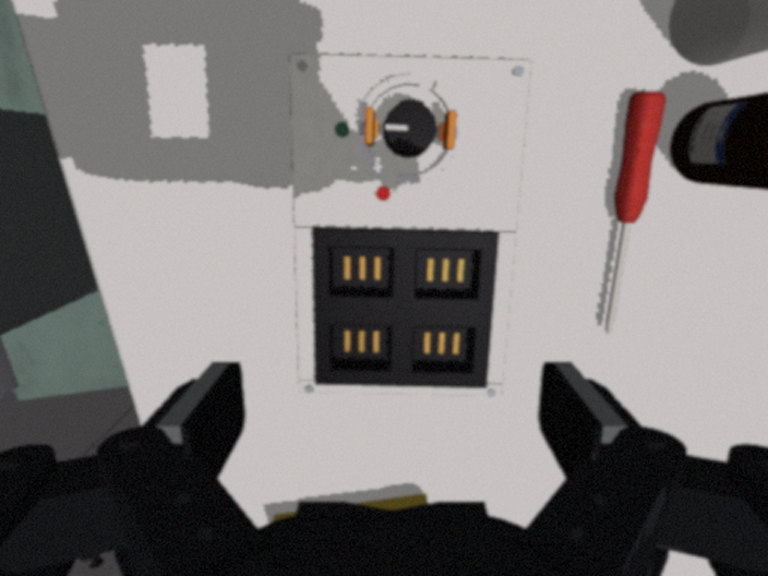

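```bash
cat >> h.py <<'E'
from scipy.optimize import least_squares
def blockmask(f,c=(535,-115,44)):
    m=(cv2.GaussianBlur(f["frame"],(3,3),0).max(2)<95).astype(np.uint8); m=cv2.morphologyEx(m,cv2.MORPH_CLOSE,np.ones((9,9)))
    n,l,st,_=cv2.connectedComponentsWithStats(m); uv=w2px(f,[c])[0].astype(int)
    return l==l[uv[1],uv[0]]
def fitbox(views,dims,zlo,zhi,x0,freez=False):
    """views [(f,mask)], box dims fitted by silhouettes; x0=(x,y,yawdeg[,dz])"""
    cs=[max(cv2.findContours(m.astype(np.uint8),cv2.RETR_EXTERNAL,cv2.CHAIN_APPROX_NONE)[0],key=len)[:,0].astype(np.float32) for f,m in views]
    cs=[cv2.convexHull(c)[:,0] for c in cs]
    # resample the hull densely
    def dens(c): 
        o=[];
        for a,b in zip(c,np.roll(c,-1,0)):
            n=max(int(np.linalg.norm(b-a)),1); o+=[a+(b-a)*k/n for k in range(n)]
        return np.array(o,np.float32)
    cs=[dens(c) for c in cs]
    def res(p):
        a=np.radians(p[2]);dz=p[3] if freez else 0
        q=np.array([[sx*dims[0]/2,sy*dims[1]/2] for sx,sy in((1,1),(1,-1),(-1,-1),(-1,1))])@np.array([[np.cos(a),np.sin(a)],[-np.sin(a),np.cos(a)]])+p[:2]
        P=np.r_[np.c_[q,[zlo+dz]*4],np.c_[q,[zhi+dz]*4]]
        out=[]
        for (f,_),c in zip(views,cs):
            H=cv2.convexHull(w2px(f,P).astype(np.float32))
            out+=[cv2.pointPolygonTest(H,(float(u),float(v)),True) for u,v in c]
        return np.array(out)
    s=least_squares(res,x0,loss="soft_l1",diff_step=1e-4); return s.x,np.sqrt(np.mean(res(s.x)**2))
E
python3 - <<'E'
from h import *
f1,f2=load("w1"),load("w2")
V=[(f,blockmask(f)) for f in (f1,f2)]
for v in (V[:1],V[1:],V): print(fitbox(v,(140,127),36,44,(535,-115,-9)))
print(fitbox(V,(140,127),36,44,(535,-115,-9,0.5),True))
for f in(f1,f2):
  for a,c,_ in blobs(f,(45,60,20),(90,255,200),15): print(" green",a,c.round(1),px2w(f,c,36).round(1))
goto((554,21,150),-9.5)
E
```

```text
(array([ 532.21276088, -111.42789901,   -9.3685655 ]), np.float64(0.6056155280750823))
(array([ 532.21410487, -111.51438865,   -9.44367472]), np.float64(0.7207766880677701))
(array([ 532.2111097 , -111.47237778,   -9.40233914]), np.float64(0.6683930753326643))
(array([ 532.11610371, -112.83376097,   -9.39667822,   -3.75047352]), np.float64(0.32154907551435974))
 green 42 [229.2 148.9] [[506.6  28.7  36. ]]
 green 51 [227.6  85.9] [[506.6  28.9  36. ]]
turn [0.01, -0.01, 1.55] shift [82.6, 12.8, 89.8] q6 -0.04 t 2.55
```

{"op": "play_rows", "data": {"rows": [[[0,0,1.5],[82.5,13,90],100],[[0,0,1.5],[82.5,13,90],100],[[0,0,1.5],[82.5,13,90],100],[[0,0,1.5],[82.5,13,90],100],[[0,0,1.5],[82.5,13,110],100],[[0,0,1.5],[82.5,13,140],100],[[0,0,1.5],[82.5,13,170],100],[[0,0,1.5],[82.5,13,190],100],[[0,0,1.5],[82.5,13,190],100],[[0,0,1.5],[82.5,13,190],100],[[0,0,1.5],[82.5,13,190],50],[[0,0,1.5],[82.5,13,190],40],[[0,0,1.5],[82.5,13,190],40],[[0,0,1.5],[82.5,13,190],40],[[0,0,1.5],[82.5,13,190],40],[[0,0,1.5],[82.5,13,190],40],[[0,0,1.5],[82.5,13,190],40],[[0,0,1.5],[82.5,13,190],40]], "force": 40}}

```text
t: 4.35
ee_pos: [554.1, 20.1, 49.7]
orientation: [2.398, 2.03, -0.0]
wrist_force: [0.7, -0.1, -1.2]
width: 34.1
grip_force: 0.0
```

```bash
python3 - <<'E'
from h import *
state()
E
```

```text
t 4.35 pos [554.1  20.1  49.7] yaw -9.51 F [ 0.7 -0.1 -1.2] w 34.1 g 0.0 q [-0.03  0.24  1.51 -0.    1.39  0.14]
```

```bash
python3 - <<'E'
from h import *
f=grab("wrist","w3"); g=grab("side","s3")
import numpy as np
a=cv2.resize(f["frame"][60:360,100:420],(512,480)); u=w2px(g,[554,21,66])[0].astype(int); print(u)
b=cv2.resize(g["frame"][u[1]-50:u[1]+50,u[0]-30:u[0]+30],(288,480),interpolation=cv2.INTER_CUBIC)
cv2.imwrite("pics/c3.png",np.hstack([a,b])[:,:,::-1])
E
```

```text
[257 192]
```

View pics/c3.png

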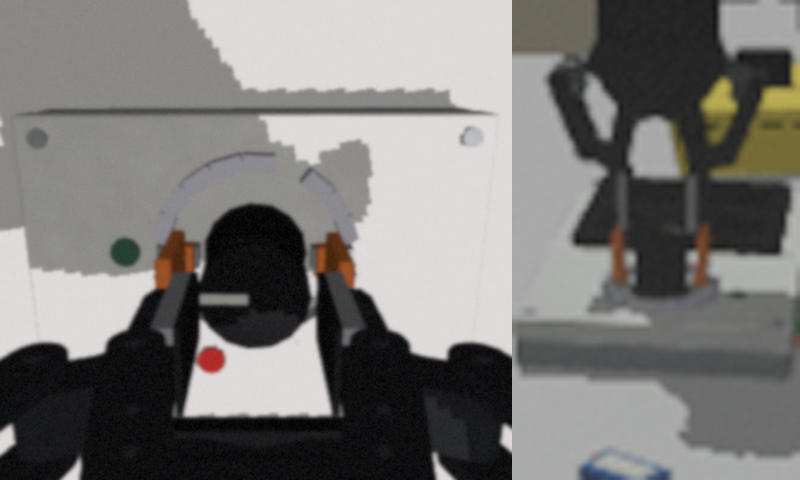

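The wrist crop shows the fingertips next to the tabs but not squeezing them: the tips are at about (185,275) and (335,275), the tabs at (175,260) and (335,260). The side crop shows the pads just above or behind the tabs. I'll project known points to tell which.

```bash
python3 - <<'E'
from h import *
f=load("w3");g=load("s3");s=r.read_state()
Rt=R.from_rotvec(s["orientation"])
S=1.6
for n,p in [("tipL",(0,-17,0)),("tipR",(0,17,0)),("tip up19",(0,17,-19)),("tipback",(-11,17,0)),("tipfront",(11,17,0))]:
    P=s["ee_pos"]+Rt.apply(p); print(n,P.round(1),((w2px(f,P)[0]-[100,60])*S).round(0),((w2px(g,P)[0]-[227,142])*4.8+[512,0]).round(0))
for n,P in [("knobtop",(554.2,21.7,78)),("knobbase",(554.2,21.7,36)),("tabtop -x",(554.2-28,21.7+4.7,78)),("tabbot",(526,26.3,48))]:
    print(n,((w2px(f,P)[0]-[100,60])*S).round(0),((w2px(g,P)[0]-[227,142])*4.8+[512,0]).round(0))
for a,c,_ in blobs(f,(5,130,60),(22,255,255),20): print(a,c)
E
```

```text
tipL [537.3  22.9  49.6] [206. 266.] [685. 267.]
tipR [570.9  17.3  49.6] [305. 266.] [631. 264.]
tip up19 [570.9  17.3  68.6] [310. 288.] [630. 236.]
tipback [569.1   6.4  49.6] [304. 295.] [633. 258.]
tipfront [572.7  28.1  49.6] [305. 236.] [628. 271.]
knobtop [255. 296.] [657. 224.]
knobbase [255. 248.] [658. 287.]
tabtop -x [158. 296.] [703. 226.]
tabbot [173. 260.] [703. 271.]
532 [208.38909774 221.82894737]
460 [308.96521739 221.34130435]
```

```bash
python3 - <<'E'
from h import *
print(r.pinch_z)
f=load("w3");s=r.read_state();Rt=R.from_rotvec(s["orientation"])
E=f["extrinsics"];print((Rt.inv().apply(E[:3,3]-s["ee_pos"])).round(1))
for z in (0,-10,-20,-30): 
  print(z,[((w2px(f,s["ee_pos"]+Rt.apply((x,y,z)))[0]-[100,60])*1.6).round(0).tolist() for x in(-11,11) for y in (-17,17,-25,25)])
# open pose, w2 in view pixels x1.5
f=load("w2");E=f["extrinsics"]; Rc=E[:3,:3]; T=np.array([[0,-.966,-.259],[1,0,0],[0,-.259,.966]]); Rt2=Rc@T.T; tcp=E[:3,3]-Rt2@np.array([66,.3,-170.2]); print(tcp)
for z in (0,-10,-20,-30): print(z,[(w2px(f,tcp+Rt2@np.array((x,y,z)))[0]*1.5).round(0).tolist() for x in(-11,11) for y in (-42.5,42.5,-57,57)])
save(load("s3"),"pics/s3z.png",(205,110,310,215),5.5)
E
```

```text
18.700000000000003
[  65.6    0.4 -170.3]
0 [[207.0, 295.0], [304.0, 295.0], [184.0, 295.0], [327.0, 295.0], [205.0, 236.0], [305.0, 236.0], [182.0, 236.0], [329.0, 236.0]]
-10 [[204.0, 308.0], [307.0, 308.0], [180.0, 308.0], [331.0, 308.0], [202.0, 245.0], [308.0, 245.0], [178.0, 245.0], [333.0, 245.0]]
-20 [[201.0, 322.0], [309.0, 322.0], [176.0, 322.0], [335.0, 322.0], [199.0, 256.0], [311.0, 256.0], [173.0, 256.0], [338.0, 256.0]]
-30 [[198.0, 337.0], [313.0, 337.0], [171.0, 337.0], [340.0, 337.0], [195.0, 268.0], [315.0, 268.0], [167.0, 268.0], [343.0, 268.0]]
[530.02333771 -59.69785122 239.90397472]
0 [[277.0, 368.0], [504.0, 368.0], [238.0, 368.0], [543.0, 368.0], [273.0, 312.0], [507.0, 312.0], [233.0, 312.0], [547.0, 312.0]]
-10 [[270.0, 380.0], [510.0, 380.0], [230.0, 380.0], [551.0, 380.0], [266.0, 321.0], [514.0, 321.0], [224.0, 321.0], [556.0, 321.0]]
-20 [[263.0, 393.0], [517.0, 393.0], [220.0, 393.0], [560.0, 393.0], [259.0, 331.0], [521.0, 331.0], [214.0, 331.0], [566.0, 331.0]]
-30 [[255.0, 408.0], [525.0, 408.0], [209.0, 408.0], [571.0, 408.0], [250.0, 343.0], [530.0, 343.0], [203.0, 343.0], [578.0, 343.0]]
```

View pics/s3z.png

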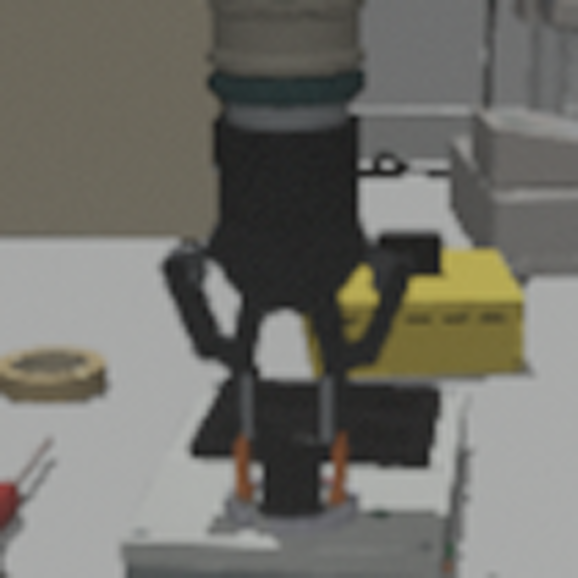

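The pads are clearly above the tabs, so the physical fingertips are some 25-30 mm behind the TCP at this opening. I'll open, go down in small steps watching the force, and close again.

{"op": "play_rows", "data": {"rows": [[[0,0,0],[0,0,0],100],[[0,0,0],[0,0,0],100],[[0,0,0],[0,0,0],100],[[0,0,0],[0,0,0],100],[[0,0,0],[0,0,0],100],[[0,0,0],[0,0,2],100],[[0,0,0],[0,0,4],100],[[0,0,0],[0,0,6],100],[[0,0,0],[0,0,8],100],[[0,0,0],[0,0,10],100],[[0,0,0],[0,0,10],100]]}}

```text
t: 5.55
ee_pos: [553.9, 20.1, 39.2]
orientation: [-2.398, -2.029, 0.001]
wrist_force: [-0.5, 0.7, 0.1]
width: 85.1
grip_force: 0.0
```

{"op": "play_rows", "data": {"rows": [[[0,0,0],[0,0,0],60],[[0,0,0],[0,0,0],60],[[0,0,0],[0,0,0],60],[[0,0,0],[0,0,0],60],[[0,0,0],[0,0,0],60],[[0,0,0],[0,0,0],60]], "force": 30}}

```text
t: 6.15
ee_pos: [554.5, 20.0, 40.2]
orientation: [2.397, 2.029, 0.001]
wrist_force: [-2.0, -0.3, 6.1]
width: 51.4
grip_force: 6.1
```

{"op": "play_rows", "data": {"rows": [[[0,0,0],[0,0,0],85],[[0,0,0],[0,0,0],85],[[0,0,0],[0,0,2],85],[[0,0,0],[0,0,4],85],[[0,0,0],[0,0,6],85],[[0,0,0],[0,0,8],85],[[0,0,0],[0,0,8],45],[[0,0,0],[0,0,8],45],[[0,0,0],[0,0,8],45],[[0,0,0],[0,0,8],45],[[0,0,0],[0,0,8],45],[[0,0,0],[0,0,8],45],[[0,0,0],[0,0,8],45],[[0,0,0],[0,0,8],45]], "force": 30}}

```text
t: 7.55
ee_pos: [553.4, 20.2, 33.5]
orientation: [-2.397, -2.029, 0.002]
wrist_force: [-11.9, 0.7, 14.9]
width: 41.8
grip_force: 30.9
```

```bash
python3 - <<'E'
from h import *
state()
E
```

```text
t 7.55 pos [553.4  20.2  33.5] yaw -9.5 F [-11.9   0.7  14.9] w 41.8 g 30.9 q [-0.03  0.26  1.52  0.    1.36  0.14]
```

{"op": "play_rows", "data": {"rows": [[[0,0,-4],[0.5,-0.5,0],45],[[0,0,-10],[1,-0.7,0],45],[[0,0,-16],[1,-0.7,0],45],[[0,0,-22],[1,-0.7,0],45],[[0,0,-28],[1,-0.7,0],45],[[0,0,-34],[1,-0.7,0],45],[[0,0,-40],[1,-0.7,0],45],[[0,0,-46],[1,-0.7,0],45],[[0,0,-52],[1,-0.7,0],45],[[0,0,-58],[1,-0.7,0],45],[[0,0,-64],[1,-0.7,0],45],[[0,0,-69],[1,-0.7,0],45],[[0,0,-69],[1,-0.7,0],45],[[0,0,-69],[1,-0.7,0],45]]}}

```text
t: 8.95
ee_pos: [554.2, 20.6, 33.6]
orientation: [0.826, 3.029, -0.001]
wrist_force: [-4.8, -2.2, 10.0]
width: 42.0
grip_force: 29.7
```

```bash
python3 - <<'E'
from h import *
state()
E
```

```text
t 8.95 pos [554.2  20.6  33.6] yaw 59.49 F [-4.8 -2.2 10. ] w 42.0 g 29.7 q [-0.03  0.26  1.52 -0.    1.36 -1.07]
```

{"op": "play_rows", "data": {"rows": [[[0,0,0],[0,0,0],60],[[0,0,0],[0,0,0],75],[[0,0,0],[0,0,0],90],[[0,0,0],[0,0,0],100],[[0,0,0],[0,0,-20],100],[[0,0,0],[0,0,-50],100],[[0,0,0],[-10,0,-100],100],[[0,0,0],[-30,0,-150],100],[[0,0,0],[-50,0,-200],100],[[0,0,0],[-50,0,-206],100],[[0,0,0],[-50,0,-206],100],[[0,0,0],[-50,0,-206],100]]}}

```text
t: 10.15
ee_pos: [596.3, -4.0, 236.3]
orientation: [-0.826, -3.029, 0.0]
wrist_force: [-0.6, 0.2, -0.5]
width: 85.4
grip_force: 0.0
```

```bash
python3 - <<'E'
from h import *
state()
f=grab("wrist","w4"); save(f,"pics/w4.png")
m=blockmask(f); print(m.sum(), fitbox([(f,m)],(140,127),36,44,(532,-111,-9.4)))
for a,c,_ in blobs(f,(5,150,100),(20,255,255),20): print(" or",a,c.round(1),px2w(f,c,66).round(1))
for a,c,_ in blobs(f,(0,170,90),(4,255,255),20): print(" red",a,c.round(1),px2w(f,c,36).round(1))
for a,c,_ in blobs(f,(45,60,20),(90,255,200),15): print(" green",a,c.round(1),px2w(f,c,36).round(1))
E
```

```text
t 10.15 pos [596.3  -4.  236.3] yaw 59.5 F [-0.6  0.2 -0.5] w 85.4 g 0.0 q [-0.07  0.25  1.11  0.    1.78 -1.11]
13956 (array([ 532.35693719, -111.61179147,   -9.39019451]), np.float64(0.7896189109771632))
 or 132 [235.1 119.2] [[540.5  -0.9  66. ]]
 or 135 [286.1 119.4] [[566.9  43.6  66. ]]
 red 39 [217.1 118.3] [[529.6 -20.2  36. ]]
 red 1044 [301.3 252.8] [[718.7 -17.6  36. ]]
 green 50 [244.4  75.5] [[506.7  28.9  36. ]]
```

View pics/w4.png

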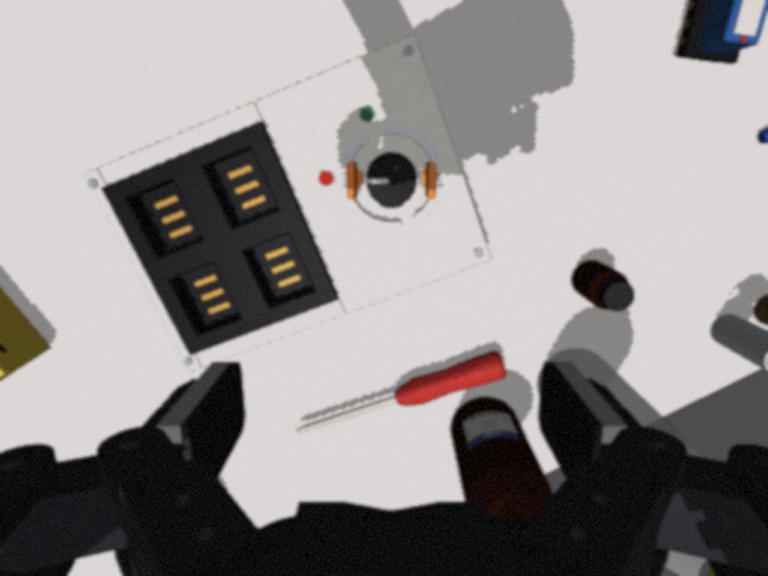

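The view shows the pointer at the red dot (325,178) with both tabs out, so the selector is locked at ISOLATED. The block pose also agrees between the two wrist orientations, to about 0.2 mm. Next come the relays.

```bash
python3 - <<'E'
from h import *
goto((500,290,250),0)
E
```

```text
turn [-0.17, -0.12, 59.51] shift [231.8, 204.6, -14.1] q6 -1.11 t 10.2
```

{"op": "play_rows", "data": {"rows": [[[0,0,59.5],[232,205,-14],100],[[0,0,59.5],[232,205,-14],100],[[0,0,59.5],[232,205,-14],100],[[0,0,59.5],[232,205,-14],100],[[0,0,59.5],[232,205,-14],100],[[0,0,59.5],[232,205,-14],100],[[0,0,59.5],[232,205,-14],100],[[0,0,59.5],[232,205,-14],100],[[0,0,59.5],[232,205,-14],100],[[0,0,59.5],[232,205,-14],100],[[0,0,59.5],[232,205,-14],100],[[0,0,59.5],[232,205,-14],100]]}}

```text
t: 11.4
ee_pos: [501.0, 289.5, 251.4]
orientation: [-2.222, -2.221, 0.001]
wrist_force: [-0.4, 1.2, 0.0]
width: 85.3
grip_force: 0.0
```

```bash
python3 - <<'E'
from h import *
state()
f=grab("wrist","w5"); save(f,"pics/w5.png")
E
```

```text
t 11.4 pos [501.  289.5 251.4] yaw -0.03 F [-0.4  1.2  0. ] w 85.3 g 0.0 q [ 0.46  0.2   1.15 -0.    1.8   0.46]
```

{"op": "play_rows", "data": {"rows": [[[0,0,0],[-50,0,0],50],[[0,0,0],[-50,0,0],50],[[0,0,0],[-50,0,0],50],[[0,0,0],[-50,0,0],50]]}}

```text
t: 11.85
ee_pos: [500.9, 240.5, 251.8]
orientation: [-2.221, -2.221, -0.001]
wrist_force: [0.2, -0.3, 0.1]
width: 42.6
grip_force: 0.0
```

```bash
python3 - <<'E'
from h import *
state()
f=grab("wrist","w6")
E
```

```text
t 11.85 pos [500.9 240.5 251.8] yaw -0.0 F [ 0.2 -0.3  0.1] w 42.6 g 0.0 q [0.38 0.13 1.22 0.   1.79 0.38]
```

View pics/w5.png

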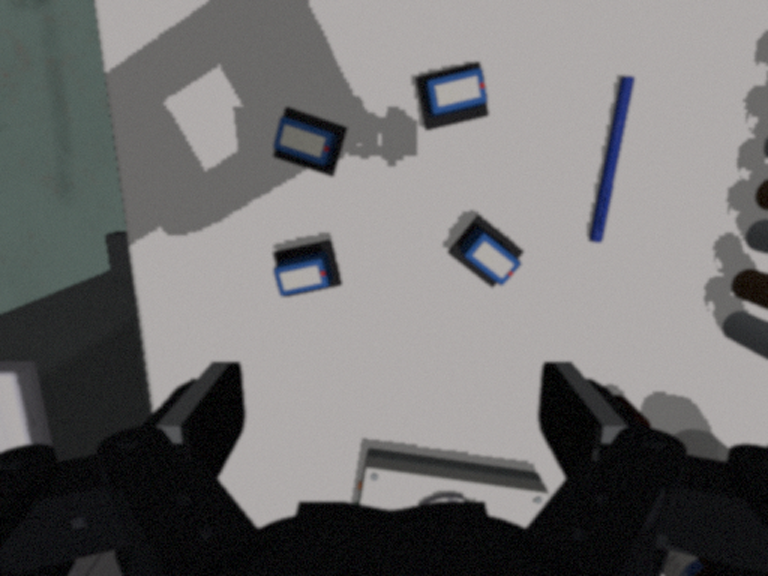

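The view shows four relays at (457,90), (309,140), (485,250) and (307,270). I'll fit their cases in both views.

```bash
cat >> h.py <<'E'
def relays(fs,show=True):
    res=[];L=[]
    for f in fs:
        L.append([(c,m) for a,c,m in blobs(f,(100,110,45),(130,255,255),60)])
    guess=[(572,273),(545,388),(433,355),(430,258)]
    for c0,m0 in L[0]:
        p=px2w(fs[0],c0,48)[0]
        ys=np.argwhere(m0)[:,::-1].astype(np.float32); rc=cv2.minAreaRect(ys)
        w=px2w(fs[0],cv2.boxPoints(rc),45); e=[w[1]-w[0],w[2]-w[1]]; ln=[np.linalg.norm(v) for v in e]
        if not(28<max(ln)<62 and 14<min(ln)<45): continue
        v=e[int(np.argmax(ln))]; yaw=np.degrees(np.arctan2(v[1],v[0]))
        V=[(fs[0],m0)]
        for f,l in zip(fs[1:],L[1:]):
            d=[np.linalg.norm(px2w(f,c,48)[0]-p) for c,m in l]
            if d and min(d)<15: V.append((f,l[int(np.argmin(d))][1]))
        x,e=fitbox(V,(40,24),20,50,(p[0],p[1],yaw)); yy=(x[2]+90)%180-90
        x3=[fitbox([q],(40,24),20,50,(p[0],p[1],yaw))[0][:2].round(1).tolist() for q in V]
        zf=fitbox(V,(40,24),20,50,(p[0],p[1],yaw,.5),True)[0][3] if len(V)>1 else None
        if show: print("relay",x[:2].round(1),"yaw",round(yy,1),"rms",round(e,2),len(V),x3,zf)
        res.append((x[0],x[1],yy))
    return res
E
python3 - <<'E'
from h import *
relays([load("w5"),load("w6")])
E
```

```text
relay [548.5 399.1] yaw 13.2 rms 2.42 2 [[548.0, 399.2], [549.0, 398.8]] -22.312478594616604
relay [438.1 365.4] yaw -19.1 rms 1.76 2 [[438.1, 365.2], [438.2, 365.7]] -8.128551446654917
relay [580.  277.7] yaw -37.5 rms 1.57 2 [[580.8, 277.0], [580.8, 277.2]] -9.794553241191919
relay [431.4 262.9] yaw 12.6 rms 1.52 2 [[431.3, 262.5], [431.1, 262.9]] -14.382970900697732
```

```bash
python3 - <<'E'
from h import *
f=load("w6"); c=[w2px(f,(*p,50))[0].astype(int) for p in [(548,399),(438,365),(580,278),(431,263)]]
print(c)
t=[cv2.resize(f["frame"][max(v-30,0):max(v-30,0)+60,u-30:u+30],(360,280),interpolation=cv2.INTER_NEAREST) for u,v in c]
cv2.imwrite("pics/rl.png",np.vstack([np.hstack(t[:2]),np.hstack(t[2:])])[:,:,::-1])
for u,v in c: print(cv2.cvtColor(f["frame"],cv2.COLOR_RGB2HSV)[v-14:v+22:2,u].tolist())
E
```

```text
[array([306,   9]), array([199,  45]), array([330, 129]), array([198, 142])]
[]
[[126, 106, 24], [110, 159, 74], [110, 165, 85], [108, 53, 97], [20, 13, 114], [23, 18, 116], [23, 17, 119], [18, 21, 119], [20, 20, 114], [30, 15, 116], [45, 9, 113], [108, 94, 87], [109, 170, 81], [109, 176, 58], [113, 217, 27], [145, 96, 16], [30, 39, 13], [156, 71, 18]]
[[110, 150, 85], [108, 174, 135], [109, 139, 152], [113, 38, 162], [0, 1, 180], [15, 11, 188], [19, 11, 189], [10, 8, 189], [18, 14, 188], [17, 12, 191], [13, 10, 187], [115, 19, 173], [111, 112, 161], [109, 175, 143], [108, 175, 102], [114, 93, 52], [138, 30, 42], [150, 6, 44]]
[[54, 75, 17], [106, 96, 40], [108, 173, 96], [108, 169, 136], [112, 57, 161], [6, 7, 184], [4, 9, 190], [13, 12, 190], [15, 14, 187], [20, 12, 190], [130, 4, 176], [110, 104, 150], [109, 170, 129], [111, 122, 65], [30, 11, 48], [0, 5, 153], [9, 9, 188], [8, 5, 187]]
```

View pics/rl.png

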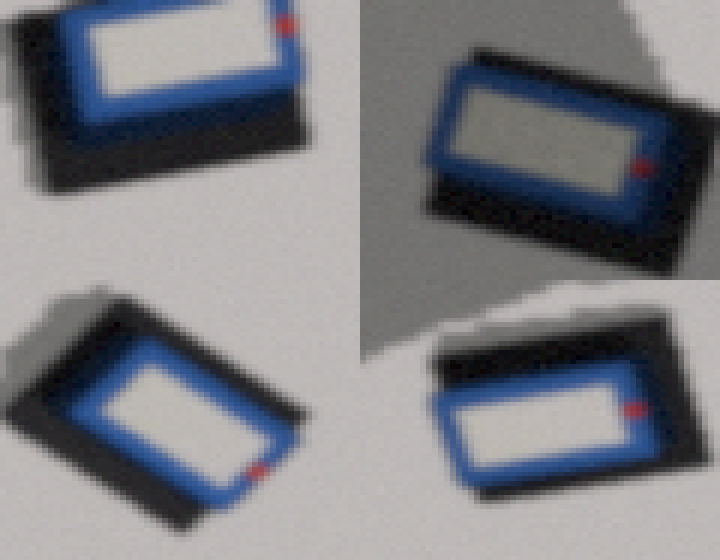

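```bash
python3 - <<'E'
s=open('h.py').read()
s=s.replace("L.append([(c,m) for a,c,m in blobs(f,(100,110,45),(130,255,255),60)])",
"""V8=cv2.cvtColor(f["frame"],cv2.COLOR_RGB2HSV)[:,:,2]; l=[]
        for a,c,m in blobs(f,(100,95,45),(130,255,255),60):
            k=(m&(V8>0.62*np.percentile(V8[m],90))).astype(np.uint8)
            n,lb,st,_=cv2.connectedComponentsWithStats(k); k=lb==1+np.argmax(st[1:,4]); l.append((c,k))
        L.append(l)""").replace("(40,24),20,50","(40,24),50,50").replace("f,c,48","f,c,50")
open('h.py','w').write(s)
E
python3 - <<'E'
from h import *
relays([load("w5"),load("w6")])
E
```

```text
relay [547.8 398.5] yaw 12.4 rms 2.02 2 [[547.8, 398.6], [547.8, 398.0]] -14.67266402035157
relay [438.  365.1] yaw -17.9 rms 0.62 2 [[438.0, 365.2], [437.9, 365.0]] -6.95596371033515
relay [579.5 277.8] yaw -38.4 rms 0.79 2 [[579.5, 277.9], [579.5, 277.7]] -9.15354503733066
relay [431.7 263.5] yaw 11.6 rms 0.72 2 [[431.6, 263.7], [431.7, 263.3]] -8.95376415961866
```

```bash
python3 - <<'E'
from h import *
goto((431.7,263.5,50),101.6)
E
```

```text
turn [-0.01, -0.02, 78.43] shift [22.7, -69.2, 201.7] q6 0.38 t 11.9
```

{"op": "play_rows", "data": {"rows": [[[0,0,78.4],[22.7,-69.2,130],50],[[0,0,78.4],[22.7,-69.2,130],50],[[0,0,78.4],[22.7,-69.2,130],50],[[0,0,78.4],[22.7,-69.2,130],50],[[0,0,78.4],[22.7,-69.2,130],50],[[0,0,78.4],[22.7,-69.2,130],50],[[0,0,78.4],[22.7,-69.2,130],50],[[0,0,78.4],[22.7,-69.2,130],50],[[0,0,78.4],[22.7,-69.2,150],50],[[0,0,78.4],[22.7,-69.2,170],50],[[0,0,78.4],[22.7,-69.2,190],50],[[0,0,78.4],[22.7,-69.2,210],50],[[0,0,78.4],[22.7,-69.2,220],50],[[0,0,78.4],[22.7,-69.2,230],50],[[0,0,78.4],[22.7,-69.2,237],50],[[0,0,78.4],[22.7,-69.2,243],50],[[0,0,78.4],[22.7,-69.2,247],50],[[0,0,78.4],[22.7,-69.2,250],50],[[0,0,78.4],[22.7,-69.2,250],50]]}}

```text
t: 13.8
ee_pos: [431.6, 262.8, 1.5]
orientation: [3.125, 0.317, -0.0]
wrist_force: [0.4, 0.5, 0.4]
width: 42.4
grip_force: 0.0
```

{"op": "play_rows", "data": {"rows": [[[0,0,0],[0,0,0],20],[[0,0,0],[0,0,0],20],[[0,0,0],[0,0,0],20],[[0,0,0],[0,0,0],20],[[0,0,0],[0,0,0],20],[[0,0,0],[0,0,0],20]], "force": 30}}

```text
t: 14.4
ee_pos: [431.9, 263.0, 2.1]
orientation: [-3.125, -0.317, -0.001]
wrist_force: [-1.0, 0.7, 3.8]
width: 23.3
grip_force: 32.7
```

```bash
python3 - <<'E'
from h import *
state()
g=grab("side","s7"); u=w2px(g,(432,263,40))[0].astype(int); save(g,"pics/s7.png",(u[0]-50,u[1]-50,u[0]+50,u[1]+50),5)
f=grab("wrist","w7"); save(f,"pics/w7.png")
E
```

```text
t 14.4 pos [431.9 263.    2.1] yaw -78.41 F [-1.   0.7  3.8] w 23.3 g 32.7 q [ 0.47  0.17  1.69 -0.    1.28  1.84]
```

View pics/s7.png

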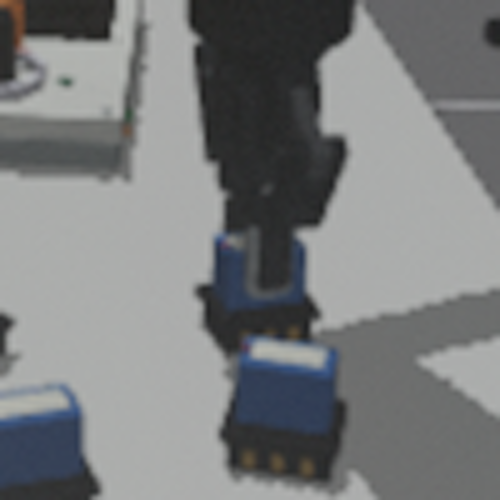

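The side crop shows the pads well centred on the blue case (250,270), just above the flange. I'll lift it and carry it over.

```bash
cat >> h.py <<'E'
C=np.array([532.3,-111.5]);A=np.radians(-9.4);BX=np.array([np.cos(A),np.sin(A)]);BY=np.array([-np.sin(A),np.cos(A)])
SOCK={k:C+33*sx*BX+31*sy*BY for k,sx,sy in (("pm",1,-1),("mm",-1,-1),("pp",1,1),("mp",-1,1))}
E
python3 - <<'E'
from h import *
print({k:v.round(1).tolist() for k,v in SOCK.items()})
goto((*SOCK["pm"],110),80.6)
E
```

```text
{'pm': [559.8, -147.5], 'mm': [494.7, -136.7], 'pp': [569.9, -86.3], 'mp': [504.8, -75.5]}
turn [-0.01, -0.04, 20.99] shift [42.8, 427.8, -107.9] q6 1.84 t 14.5
```

{"op": "play_rows", "data": {"rows": [[[0,0,0],[0,0,-30],20],[[0,0,0],[0,0,-70],20],[[0,0,5],[0,20,-108],20],[[0,0,10],[5,60,-108],20],[[0,0,15],[10,105,-108],20],[[0,0,21],[15,150,-108],20],[[0,0,21],[20,195,-108],20],[[0,0,21],[25,240,-108],20],[[0,0,21],[30,285,-108],20],[[0,0,21],[35,330,-108],20],[[0,0,21],[40,375,-108],20],[[0,0,21],[42.8,410,-108],20],[[0,0,21],[42.8,427.8,-108],20],[[0,0,21],[42.8,427.8,-108],20],[[0,0,21],[42.8,427.8,-108],20],[[0,0,21],[42.8,427.8,-108],20]]}}

```text
t: 16.1
ee_pos: [559.3, -146.1, 109.6]
orientation: [-3.131, 0.255, 0.001]
wrist_force: [-0.2, 0.2, -0.2]
width: 23.4
grip_force: 32.2
```

```bash
python3 - <<'E'
from h import *
state(); goto((*SOCK["pm"],46),80.6)
f=grab("wrist","w8"); save(f,"pics/w8.png",(130,80,400,300),2.9)
E
```

```text
t 16.1 pos [ 559.3 -146.1  109.6] yaw -99.32 F [-0.2  0.2 -0.2] w 23.4 g 32.2 q [-0.32  0.25  1.37  0.    1.52  1.41]
turn [-0.02, 0.03, 0.08] shift [0.7, 1.3, 63.6] q6 1.41 t 16.1
```

View pics/w8.png

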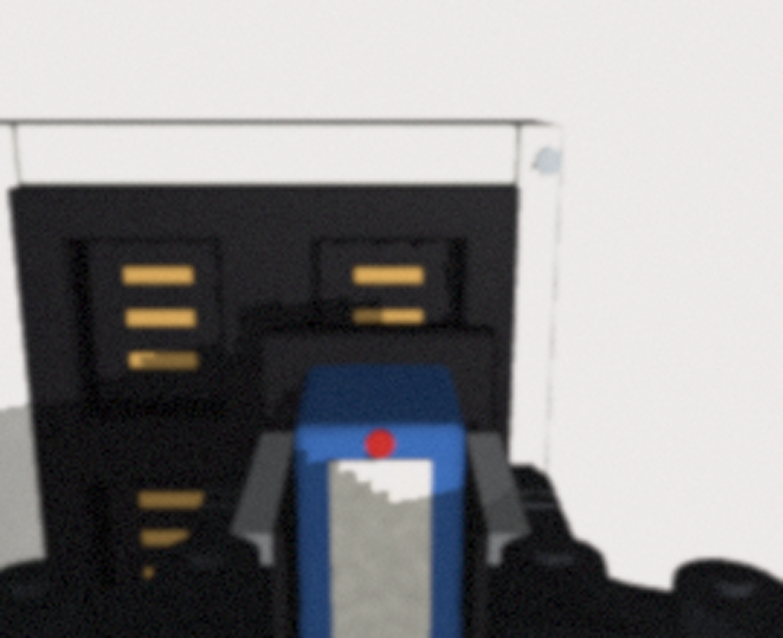

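The crop shows the relay held square above its socket, the top edge of the case at row 425.

```bash
python3 - <<'E'
from h import *
f=load("w8");s=r.read_state();Rt=R.from_rotvec(s["orientation"])
for p in [(20,-12,-48),(20,12,-48),(21,0,-48),(25,-20,-18),(25,20,-18)]: print(p,((w2px(f,s["ee_pos"]+Rt.apply(p))[0]-[130,80])*2.9).round(0))
E
```

```text
(20, -12, -48) [291. 417.]
(20, 12, -48) [467. 417.]
(21, 0, -48) [379. 410.]
(25, -20, -18) [258. 324.]
(25, 20, -18) [500. 325.]
```

{"op": "play_rows", "data": {"rows": [[[0,0,0.1],[0.7,1.3,20],20],[[0,0,0.1],[0.7,1.3,40],20],[[0,0,0.1],[0.7,1.3,55],20],[[0,0,0.1],[0.7,1.3,59],20],[[0,0,0.1],[0.7,1.3,59],20],[[0,0,0.1],[0.7,1.3,59],20]]}}

```text
t: 16.75
ee_pos: [560.6, -149.0, 51.8]
orientation: [3.13, -0.26, 0.003]
wrist_force: [-0.2, -0.4, -0.4]
width: 23.3
grip_force: 32.2
```

```bash
python3 - <<'E'
from h import *
state(); goto((*SOCK["pm"],46),80.6)
E
```

```text
t 16.75 pos [ 560.6 -149.    51.8] yaw -99.49 F [-0.2 -0.4 -0.4] w 23.3 g 32.2 q [-0.32  0.3   1.43 -0.    1.41  1.41]
turn [0.02, -0.1, -0.09] shift [-1.1, -1.3, 5.8] q6 1.41 t 16.75
```

{"op": "play_rows", "data": {"rows": [[[0,0,0],[-0.2,-0.6,0],20],[[0,0,0],[-0.2,-0.6,0],20],[[0,0,0],[-0.2,-0.6,0],20]]}}

```text
t: 17.05
ee_pos: [560.2, -148.4, 51.2]
orientation: [3.13, -0.26, 0.001]
wrist_force: [0.4, 0.0, -0.6]
width: 23.5
grip_force: 32.2
```

```bash
python3 - <<'E'
from h import *
state(); goto((*SOCK["pm"],46),80.6)
f=r.grab_frame("wrist"); state(); f=r.grab_frame("wrist"); state()
E
```

```text
t 17.05 pos [ 560.2 -148.4   51.2] yaw -99.51 F [ 0.4  0.  -0.6] w 23.5 g 32.2 q [-0.32  0.3   1.43 -0.    1.41  1.41]
turn [0.01, -0.05, -0.11] shift [-0.5, -0.9, 5.2] q6 1.41 t 17.05
t 17.1 pos [ 560.1 -148.4   51.1] yaw -99.51 F [ 1.3  0.6 -0.7] w 23.4 g 32.2 q [-0.32  0.3   1.43 -0.    1.41  1.41]
t 17.15 pos [ 560.  -148.4   50.9] yaw -99.51 F [ 0.4 -0.2 -1.3] w 23.3 g 32.2 q [-0.32  0.3   1.43 -0.    1.41  1.41]
```

{"op": "play_rows", "data": {"rows": [[[0,0,0],[0.3,-0.9,0],20],[[0,0,0],[0.3,-0.9,2],20],[[0,0,0],[0.3,-0.9,4],20],[[0,0,0],[0.3,-0.9,6],20],[[0,0,0],[0.3,-0.9,8],20],[[0,0,0],[0.3,-0.9,10],20]]}}

```text
t: 17.75
ee_pos: [560.3, -147.5, 40.4]
orientation: [3.131, -0.26, -0.0]
wrist_force: [0.4, 0.6, -0.8]
width: 23.1
grip_force: 32.2
```

```bash
python3 - <<'E'
from h import *
state()
E
```

```text
t 17.75 pos [ 560.3 -147.5   40.4] yaw -99.51 F [ 0.4  0.6 -0.8] w 23.1 g 32.2 q [-0.32  0.31  1.44 -0.    1.39  1.42]
```

{"op": "play_rows", "data": {"rows": [[[0,0,0],[0,0,3],20],[[0,0,0],[0,0,6],20],[[0,0,0],[0,0,8],20],[[0,0,0],[0,0,9.5],20],[[0,0,0],[0,0,10],20],[[0,0,0],[0,0,10],20]]}}

```text
t: 18.35
ee_pos: [560.4, -147.5, 32.0]
orientation: [3.131, -0.26, 0.0]
wrist_force: [-5.8, 2.0, 7.1]
width: 23.2
grip_force: 33.1
```

```bash
python3 - <<'E'
from h import *
state(); goto((431.7,263.5,200),101.6)
E
```

```text
t 18.35 pos [ 560.4 -147.5   32. ] yaw -99.51 F [-5.8  2.   7.1] w 23.2 g 33.1 q [-0.32  0.32  1.44 -0.    1.37  1.42]
turn [0.01, -0.0, -21.11] shift [-194.8, -384.1, -168.1] q6 1.42 t 18.35
```

{"op": "play_rows", "data": {"rows": [[[0,0,0],[0,0,0],35],[[0,0,0],[0,0,0],50],[[0,0,0],[0,0,0],50],[[0,0,0],[0,0,-30],50],[[0,0,0],[0,0,-70],50],[[0,0,-10],[-20,-30,-110],50],[[0,0,-21],[-40,-75,-150],50],[[0,0,-21],[-60,-120,-190],50],[[0,0,-21],[-90,-460,-210],50],[[0,0,-21],[-90,-460,-210],50],[[0,0,-21],[-90,-460,-210],50],[[0,0,-21],[-90,-460,-210],50],[[0,0,-21],[-90,-460,-210],50],[[0,0,-21],[-90,-460,-210],50],[[0,0,-21],[-90,-460,-210],50],[[0,0,-21],[-90,-460,-210],50],[[0,0,-21],[-90,-460,-210],50],[[0,0,-21],[-90,-460,-210],50],[[0,0,-21],[-90,-460,-210],50]]}}

```text
t: 20.25
ee_pos: [547.9, 319.8, 240.6]
orientation: [3.126, 0.312, -0.0]
wrist_force: [-0.5, 0.1, -0.8]
width: 42.6
grip_force: 0.0
```

```bash
python3 - <<'E'
from h import *
state()
f=grab("wrist","w9"); g=grab("top","t9")
for p in relays([f]): goto((*p[:2],100),p[2]+90)
for a,c,m in blobs(g,(20,150,90),(35,255,255),300): print("yellow",a,c.round(1),px2w(g,c,56).round(1))
E
```

```text
t 20.25 pos [547.9 319.8 240.6] yaw -78.59 F [-0.5  0.1 -0.8] w 42.6 g 0.0 q [ 0.47  0.37  0.97 -0.    1.81  1.84]
relay [580.  277.5] yaw -38.0 rms 0.44 1 [[580.0, 277.5]] None
turn [0.01, -0.01, 49.37] shift [23.1, 47.8, 140.8] q6 1.84 t 20.35
yellow 2211 [387.3 224.6] [[ 454.1 -380.9   56. ]]
```

{"op": "play_rows", "data": {"rows": [[[0,0,49.5],[23,47.7,120],50],[[0,0,49.5],[23,47.7,120],50],[[0,0,49.5],[23,47.7,120],50],[[0,0,49.5],[23,47.7,120],50],[[0,0,49.5],[23,47.7,120],50],[[0,0,49.5],[23,47.7,140],50],[[0,0,49.5],[23,47.7,165],50],[[0,0,49.5],[23,47.7,190],50],[[0,0,49.5],[23,47.7,210],50],[[0,0,49.5],[23,47.7,225],50],[[0,0,49.5],[23,47.7,234],50],[[0,0,49.5],[23,47.7,238.5],50],[[0,0,49.5],[23,47.7,238.5],50],[[0,0,49.5],[23,47.7,238.5],20],[[0,0,49.5],[23,47.7,238.5],20],[[0,0,49.5],[23,47.7,238.5],20],[[0,0,49.5],[23,47.7,238.5],20],[[0,0,49.5],[23,47.7,238.5],20],[[0,0,49.5],[23,47.7,238.5],20]]}}

```text
t: 22.25
ee_pos: [580.3, 279.1, 3.3]
orientation: [-2.969, 1.023, -0.002]
wrist_force: [-0.5, -1.3, 5.4]
width: 23.6
grip_force: 33.2
```

```bash
python3 - <<'E'
from h import *
state(); goto((*SOCK["mm"],110),80.6)
E
```

```text
t 22.25 pos [580.3 279.1   3.3] yaw -128.01 F [-0.5 -1.3  5.4] w 23.6 g 33.2 q [ 0.39  0.52  1.24 -0.    1.37  2.63]
turn [-0.07, -0.08, -28.61] shift [188.7, 380.1, -107.1] q6 2.63 t 22.25
```

{"op": "play_rows", "data": {"rows": [[[0,0,0],[0,0,-30],20],[[0,0,0],[0,0,-70],20],[[0,0,-5],[9,20,-107],20],[[0,0,-10],[29,60,-107],20],[[0,0,-15],[52,105,-107],20],[[0,0,-21],[74,150,-107],20],[[0,0,-28.6],[97,195,-107],20],[[0,0,-28.6],[119,240,-107],20],[[0,0,-28.6],[141,285,-107],20],[[0,0,-28.6],[164,330,-107],20],[[0,0,-28.6],[180,362,-107],20],[[0,0,-28.6],[187,377,-107],20],[[0,0,-28.6],[188.7,380.1,-107],20],[[0,0,-28.6],[188.7,380.1,-107],20],[[0,0,-28.6],[188.7,380.1,-107],20],[[0,0,-28.6],[188.7,380.1,-107],20],[[0,0,-28.6],[188.7,380.1,-107],20]]}}

```text
t: 23.95
ee_pos: [494.5, -135.9, 109.1]
orientation: [-3.131, 0.255, 0.0]
wrist_force: [-1.0, -1.3, 0.4]
width: 23.3
grip_force: 33.1
```

```bash
cat >> h.py <<'E'
def held(zoff):
    """offset along tool x and y of the held relay; zoff = TCP z when the relay stood on z=0"""
    f=grab("wrist","held"); s=r.read_state();Rt=R.from_rotvec(s["orientation"]); ztop=s["ee_pos"][2]-zoff+50
    V8=cv2.cvtColor(f["frame"],cv2.COLOR_RGB2HSV)[:,:,2]
    u=w2px(f,s["ee_pos"]+Rt.apply((17,0,-(50-zoff))))[0]
    bl=min(blobs(f,(100,95,30),(130,255,255),60),key=lambda b:np.linalg.norm(b[1]-u)); m=bl[2]
    m=m&(V8>0.75*np.percentile(V8[m],90)); pts=np.argwhere(m)[:,::-1]
    q=np.array([Rt.inv().apply(p-s["ee_pos"]) for p in px2w(f,pts,ztop)])
    mid=np.abs(q[:,1])<8
    print("front edge x",np.percentile(q[mid,0],97).round(1),"(20 expected) y range",np.percentile(q[:,1],[1,99]).round(1)); return f
E
python3 - <<'E'
from h import *
state(); goto((*SOCK["mm"],46),80.6)
f=held(3.3); save(f,"pics/w10.png",(130,80,400,300),2.9)
f8=load("w8")
E
```

```text
t 23.95 pos [ 494.5 -135.9  109.1] yaw -99.33 F [-1.  -1.3  0.4] w 23.3 g 33.1 q [-0.34  0.07  1.57  0.    1.5   1.39]
turn [-0.0, 0.0, 0.07] shift [0.3, 0.7, 63.1] q6 1.39 t 23.95
front edge x 20.3 (20 expected) y range [-11.3  11. ]
```

View pics/w10.png

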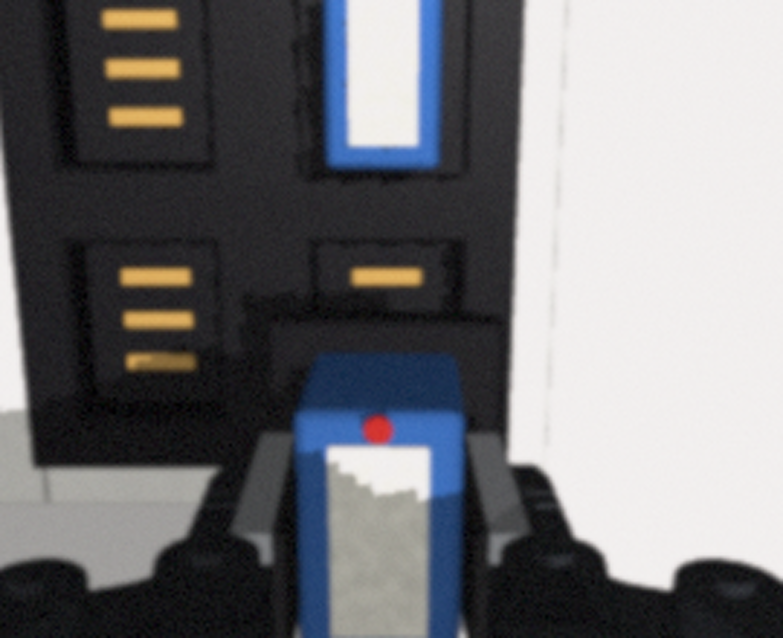

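The first relay sits in its socket at (385,80), and this one hangs above the next hole, offset about +0.4 mm along tool x.

{"op": "play_rows", "data": {"rows": [[[0,0,0],[0,0.2,20],20],[[0,0,0],[0,0.2,40],20],[[0,0,0],[0,0.2,53],20],[[0,0,0],[0,0.2,57],20],[[0,0,0],[0,0.2,57],20],[[0,0,0],[0,0.2,57],20],[[0,0,0],[0,0.2,57],20]]}}

```text
t: 24.7
ee_pos: [494.9, -137.2, 53.3]
orientation: [3.13, -0.258, 0.003]
wrist_force: [-0.1, 0.6, -0.6]
width: 23.5
grip_force: 33.1
```

```bash
python3 - <<'E'
from h import *
state(); goto((*SOCK["mm"],33.3),80.6)
E
```

```text
t 24.7 pos [ 494.9 -137.2   53.3] yaw -99.41 F [-0.1  0.6 -0.6] w 23.5 g 33.1 q [-0.34  0.12  1.63 -0.    1.38  1.39]
turn [0.02, -0.11, -0.01] shift [-0.3, -0.5, 20.0] q6 1.39 t 24.7
```

{"op": "play_rows", "data": {"rows": [[[0,0,0],[-0.6,-0.5,1],20],[[0,0,0],[-0.6,-0.5,3],20],[[0,0,0],[-0.6,-0.5,5],20],[[0,0,0],[-0.6,-0.5,7],20],[[0,0,0],[-0.6,-0.5,9],20],[[0,0,0],[-0.6,-0.5,11],20],[[0,0,0],[-0.6,-0.5,12],20]]}}

```text
t: 25.4
ee_pos: [493.6, -136.4, 39.9]
orientation: [-3.131, 0.258, 0.001]
wrist_force: [0.1, -0.3, -1.4]
width: 23.5
grip_force: 33.1
```

```bash
python3 - <<'E'
from h import *
state()
E
```

```text
t 25.4 pos [ 493.6 -136.4   39.9] yaw -99.41 F [ 0.1 -0.3 -1.4] w 23.5 g 33.1 q [-0.34  0.14  1.65 -0.    1.36  1.39]
```

{"op": "play_rows", "data": {"rows": [[[0,0,0],[0.3,0,3],20],[[0,0,0],[0.3,0,5],20],[[0,0,0],[0.3,0,7],20],[[0,0,0],[0.3,0,8],20],[[0,0,0],[0.3,0,8.5],20],[[0,0,0],[0.3,0,8.5],20]]}}

```text
t: 26.0
ee_pos: [494.4, -136.7, 32.8]
orientation: [3.13, -0.258, 0.002]
wrist_force: [-2.9, 0.3, 6.5]
width: 23.5
grip_force: 29.4
```

```bash
python3 - <<'E'
from h import *
state(); goto((430,370,250),72)
E
```

```text
t 26.0 pos [ 494.4 -136.7   32.8] yaw -99.41 F [-2.9  0.3  6.5] w 23.5 g 29.4 q [-0.34  0.15  1.65 -0.    1.34  1.39]
turn [0.02, -0.06, 8.59] shift [-146.2, -489.3, -217.5] q6 1.39 t 26.0
```

{"op": "play_rows", "data": {"rows": [[[0,0,0],[0,0,0],35],[[0,0,0],[0,0,0],50],[[0,0,0],[0,0,0],50],[[0,0,0],[0,0,-30],50],[[0,0,0],[0,0,-75],50],[[0,0,8.6],[-20,-40,-120],50],[[0,0,8.6],[-146,-489,-217],50],[[0,0,8.6],[-146,-489,-217],50],[[0,0,8.6],[-146,-489,-217],50],[[0,0,8.6],[-146,-489,-217],50],[[0,0,8.6],[-146,-489,-217],50],[[0,0,8.6],[-146,-489,-217],50],[[0,0,8.6],[-146,-489,-217],50],[[0,0,8.6],[-146,-489,-217],50],[[0,0,8.6],[-146,-489,-217],50],[[0,0,8.6],[-146,-489,-217],50],[[0,0,8.6],[-146,-489,-217],50],[[0,0,8.6],[-146,-489,-217],50]]}}

```text
t: 27.8
ee_pos: [429.7, 370.2, 248.1]
orientation: [3.102, -0.489, -0.001]
wrist_force: [0.3, -0.0, -0.4]
width: 42.3
grip_force: 0.0
```

```bash
python3 - <<'E'
from h import *
state()
f=grab("wrist","w11")
for p in relays([f]): goto((*p[:2],2),p[2]+90)
E
```

```text
t 27.8 pos [429.7 370.2 248.1] yaw -107.93 F [ 0.3 -0.  -0.4] w 42.3 g 0.0 q [ 0.65  0.17  1.19 -0.    1.79  2.53]
relay [547.7 398.4] yaw 12.7 rms 0.77 1 [[547.7, 398.4]] None
relay [437.8 365. ] yaw -17.6 rms 0.84 1 [[437.8, 365.0]] None
turn [0.06, 0.03, -30.7] shift [103.1, -64.3, 245.9] q6 2.53 t 27.85
turn [0.07, 0.02, -0.42] shift [8.9, 1.5, 246.0] q6 2.53 t 27.85
```

Both remaining relays are unmoved. I'll take the one at (438,365).

{"op": "play_rows", "data": {"rows": [[[0,0,-0.2],[9,1.5,50],50],[[0,0,-0.2],[9,1.5,95],50],[[0,0,-0.2],[9,1.5,140],50],[[0,0,-0.2],[9,1.5,180],50],[[0,0,-0.2],[9,1.5,210],50],[[0,0,-0.2],[9,1.5,230],50],[[0,0,-0.2],[9,1.5,241],50],[[0,0,-0.2],[9,1.5,246],50],[[0,0,-0.2],[9,1.5,246],50],[[0,0,-0.2],[9,1.5,246],20],[[0,0,-0.2],[9,1.5,246],20],[[0,0,-0.2],[9,1.5,246],20],[[0,0,-0.2],[9,1.5,246],20],[[0,0,-0.2],[9,1.5,246],20],[[0,0,-0.2],[9,1.5,246],20]]}}

```text
t: 29.35
ee_pos: [438.8, 366.0, 4.1]
orientation: [-3.102, 0.486, -0.003]
wrist_force: [-1.0, -1.8, 6.1]
width: 23.4
grip_force: 33.5
```

```bash
python3 - <<'E'
from h import *
state(); goto((*SOCK["pp"],110),80.6)
E
```

```text
t 29.35 pos [438.8 366.    4.1] yaw -107.81 F [-1.  -1.8  6.1] w 23.4 g 33.5 q [ 0.63  0.34  1.49 -0.    1.31  2.51]
turn [-0.08, -0.1, -8.41] shift [263.3, 390.4, -106.1] q6 2.51 t 29.35
```

{"op": "play_rows", "data": {"rows": [[[0,0,0],[0,0,-30],20],[[0,0,0],[0,0,-70],20],[[0,0,-4],[13,20,-106],20],[[0,0,-8.4],[40,60,-106],20],[[0,0,-8.4],[67,100,-106],20],[[0,0,-8.4],[94,140,-106],20],[[0,0,-8.4],[121,180,-106],20],[[0,0,-8.4],[148,220,-106],20],[[0,0,-8.4],[175,260,-106],20],[[0,0,-8.4],[202,300,-106],20],[[0,0,-8.4],[229,340,-106],20],[[0,0,-8.4],[250,371,-106],20],[[0,0,-8.4],[260,386,-106],20],[[0,0,-8.4],[263.3,390.4,-106],20],[[0,0,-8.4],[263.3,390.4,-106],20],[[0,0,-8.4],[263.3,390.4,-106],20],[[0,0,-8.4],[263.3,390.4,-106],20]]}}

```text
t: 31.05
ee_pos: [569.2, -85.1, 108.8]
orientation: [-3.131, 0.255, -0.0]
wrist_force: [-0.5, -0.3, -0.9]
width: 23.8
grip_force: 32.9
```

```bash
python3 - <<'E'
from h import *
state(); goto((*SOCK["pp"],53),80.6)
f=held(4.1)
E
```

```text
t 31.05 pos [569.2 -85.1 108.8] yaw -99.3 F [-0.5 -0.3 -0.9] w 23.8 g 32.9 q [-0.21  0.24  1.38  0.    1.52  1.52]
turn [-0.01, -0.0, 0.1] shift [0.9, 1.1, 55.8] q6 1.52 t 31.05
front edge x 18.3 (20 expected) y range [-10.9  11. ]
```

{"op": "play_rows", "data": {"rows": [[[0,0,0],[2,0.3,20],20],[[0,0,0],[2,0.3,40],20],[[0,0,0],[2,0.3,52],20],[[0,0,0],[2,0.3,56],20],[[0,0,0],[2,0.3,56],20],[[0,0,0],[2,0.3,56],20],[[0,0,0],[2,0.3,56],20]]}}

```text
t: 31.8
ee_pos: [571.9, -87.3, 53.9]
orientation: [3.131, -0.258, 0.003]
wrist_force: [0.9, 0.6, -0.2]
width: 23.3
grip_force: 32.9
```

```bash
python3 - <<'E'
from h import *
state(); goto((*SOCK["pp"],34.1),80.6)
E
```

```text
t 31.8 pos [571.9 -87.3  53.9] yaw -99.41 F [ 0.9  0.6 -0.2] w 23.3 g 32.9 q [-0.22  0.3   1.43 -0.    1.41  1.52]
turn [0.01, -0.11, -0.01] shift [-2.1, -0.7, 19.8] q6 1.52 t 31.8
```

{"op": "play_rows", "data": {"rows": [[[0,0,0],[-0.6,-0.6,1],20],[[0,0,0],[-0.6,-0.6,3],20],[[0,0,0],[-0.6,-0.6,5],20],[[0,0,0],[-0.6,-0.6,7],20],[[0,0,0],[-0.6,-0.6,9],20],[[0,0,0],[-0.6,-0.6,11],20],[[0,0,0],[-0.6,-0.6,12],20]]}}

```text
t: 32.5
ee_pos: [570.6, -86.5, 40.4]
orientation: [3.131, -0.258, -0.001]
wrist_force: [0.0, -0.2, -0.7]
width: 23.7
grip_force: 32.9
```

```bash
python3 - <<'E'
from h import *
state()
E
```

```text
t 32.5 pos [570.6 -86.5  40.4] yaw -99.41 F [ 0.  -0.2 -0.7] w 23.7 g 32.9 q [-0.21  0.31  1.44 -0.    1.39  1.52]
```

{"op": "play_rows", "data": {"rows": [[[0,0,0],[0,0,3],20],[[0,0,0],[0,0,5],20],[[0,0,0],[0,0,6.5],20],[[0,0,0],[0,0,7.5],20],[[0,0,0],[0,0,8],20],[[0,0,0],[0,0,8],20]]}}

```text
t: 33.1
ee_pos: [570.8, -86.7, 34.1]
orientation: [3.131, -0.258, 0.0]
wrist_force: [-5.9, 0.3, 7.4]
width: 23.2
grip_force: 33.2
```

```bash
python3 - <<'E'
from h import *
state(); goto((450,385,240),102.7)
E
```

```text
t 33.1 pos [570.8 -86.7  34.1] yaw -99.41 F [-5.9  0.3  7.4] w 23.2 g 33.2 q [-0.21  0.32  1.45 -0.    1.38  1.52]
turn [0.01, -0.02, -22.11] shift [-196.2, -445.5, -206.0] q6 1.52 t 33.1
```

Third relay is home. Now view and fetch the last.

{"op": "play_rows", "data": {"rows": [[[0,0,0],[0,0,0],35],[[0,0,0],[0,0,0],50],[[0,0,0],[0,0,0],50],[[0,0,0],[0,0,-30],50],[[0,0,0],[0,0,-75],50],[[0,0,-8],[-20,-40,-120],50],[[0,0,-22],[-196,-445,-206],50],[[0,0,-22],[-196,-445,-206],50],[[0,0,-22],[-196,-445,-206],50],[[0,0,-22],[-196,-445,-206],50],[[0,0,-22],[-196,-445,-206],50],[[0,0,-22],[-196,-445,-206],50],[[0,0,-22],[-196,-445,-206],50],[[0,0,-22],[-196,-445,-206],50],[[0,0,-22],[-196,-445,-206],50],[[0,0,-22],[-196,-445,-206],50],[[0,0,-22],[-196,-445,-206],50],[[0,0,-22],[-196,-445,-206],50]]}}

```text
t: 34.9
ee_pos: [450.5, 383.6, 238.0]
orientation: [3.122, 0.343, -0.001]
wrist_force: [-0.6, -0.2, -0.6]
width: 42.6
grip_force: 0.0
```

```bash
python3 - <<'E'
from h import *
state()
f=grab("wrist","w12")
for p in relays([f]): goto((*p[:2],2),p[2]+90)
E
```

```text
t 34.9 pos [450.5 383.6 238. ] yaw -77.44 F [-0.6 -0.2 -0.6] w 42.6 g 0.0 q [ 0.64  0.24  1.13 -0.    1.78  1.99]
relay [548.1 398.5] yaw 12.3 rms 0.87 1 [[548.1, 398.5]] None
turn [0.06, 0.05, 0.2] shift [98.6, 5.8, 236.0] q6 1.99 t 34.95
```

{"op": "play_rows", "data": {"rows": [[[0,0,0.1],[50,3,50],50],[[0,0,0.1],[85,5,80],50],[[0,0,0.1],[98,6,120],50],[[0,0,0.1],[98,6,150],50],[[0,0,0.1],[98,6,180],50],[[0,0,0.1],[98,6,205],50],[[0,0,0.1],[98,6,223],50],[[0,0,0.1],[98,6,232],50],[[0,0,0.1],[98,6,236],50],[[0,0,0.1],[98,6,236],50],[[0,0,0.1],[98,6,236],20],[[0,0,0.1],[98,6,236],20],[[0,0,0.1],[98,6,236],20],[[0,0,0.1],[98,6,236],20],[[0,0,0.1],[98,6,236],20],[[0,0,0.1],[98,6,236],20]]}}

```text
t: 36.55
ee_pos: [547.9, 400.3, 4.2]
orientation: [-3.122, -0.341, -0.004]
wrist_force: [0.6, -1.9, 6.0]
width: 23.3
grip_force: 33.4
```

```bash
python3 - <<'E'
from h import *
state(); goto((*SOCK["mp"],110),80.6)
E
```

```text
t 36.55 pos [547.9 400.3   4.2] yaw -77.52 F [ 0.6 -1.9  6. ] w 23.3 g 33.4 q [ 0.58  0.61  1.11 -0.    1.41  1.93]
turn [-0.05, -0.13, 21.88] shift [-144.7, 455.2, -106.3] q6 1.93 t 36.55
```

{"op": "play_rows", "data": {"rows": [[[0,0,0],[0,0,-30],20],[[0,0,0],[0,0,-70],20],[[0,0,5],[-6,20,-106],20],[[0,0,10],[-19,60,-106],20],[[0,0,15],[-33,105,-106],20],[[0,0,21.9],[-48,150,-106],20],[[0,0,21.9],[-62,195,-106],20],[[0,0,21.9],[-76,240,-106],20],[[0,0,21.9],[-90,285,-106],20],[[0,0,21.9],[-105,330,-106],20],[[0,0,21.9],[-119,375,-106],20],[[0,0,21.9],[-133,420,-106],20],[[0,0,21.9],[-141,445,-106],20],[[0,0,21.9],[-144.7,455.2,-106],20],[[0,0,21.9],[-144.7,455.2,-106],20],[[0,0,21.9],[-144.7,455.2,-106],20],[[0,0,21.9],[-144.7,455.2,-106],20],[[0,0,21.9],[-144.7,455.2,-106],20]]}}

```text
t: 38.35
ee_pos: [504.4, -74.5, 108.6]
orientation: [-3.131, 0.255, 0.0]
wrist_force: [0.1, -0.0, -0.9]
width: 23.4
grip_force: 32.8
```

```bash
python3 - <<'E'
from h import *
state(); goto((*SOCK["mp"],53),80.6)
f=held(4.2)
E
```

```text
t 38.35 pos [504.4 -74.5 108.6] yaw -99.31 F [ 0.1 -0.  -0.9] w 23.4 g 32.8 q [-0.22  0.06  1.58  0.    1.5   1.51]
turn [-0.01, 0.01, 0.09] shift [0.6, 0.9, 55.6] q6 1.51 t 38.35
front edge x 19.6 (20 expected) y range [-11.  11.]
```

{"op": "play_rows", "data": {"rows": [[[0,0,0],[0.2,0.1,20],20],[[0,0,0],[0.2,0.1,40],20],[[0,0,0],[0.2,0.1,52],20],[[0,0,0],[0.2,0.1,56],20],[[0,0,0],[0.2,0.1,56],20],[[0,0,0],[0.2,0.1,56],20],[[0,0,0],[0.2,0.1,56],20]]}}

```text
t: 39.1
ee_pos: [505.1, -76.0, 53.7]
orientation: [3.131, -0.258, 0.003]
wrist_force: [-0.3, 0.1, -1.5]
width: 23.2
grip_force: 32.8
```

```bash
python3 - <<'E'
from h import *
state(); goto((*SOCK["mp"],34.2),80.6)
E
```

```text
t 39.1 pos [505.1 -76.   53.7] yaw -99.41 F [-0.3  0.1 -1.5] w 23.2 g 32.8 q [-0.22  0.12  1.64 -0.    1.38  1.51]
turn [0.01, -0.11, -0.01] shift [-0.4, -0.4, 19.5] q6 1.51 t 39.1
```

{"op": "play_rows", "data": {"rows": [[[0,0,0],[0,-0.4,1],20],[[0,0,0],[0,-0.4,3],20],[[0,0,0],[0,-0.4,5],20],[[0,0,0],[0,-0.4,7],20],[[0,0,0],[0,-0.4,9],20],[[0,0,0],[0,-0.4,11],20],[[0,0,0],[0,-0.4,12],20]]}}

```text
t: 39.8
ee_pos: [504.4, -75.4, 40.4]
orientation: [3.131, -0.258, -0.001]
wrist_force: [0.6, 0.7, -1.0]
width: 23.3
grip_force: 32.8
```

{"op": "play_rows", "data": {"rows": [[[0,0,0],[0,0,3],20],[[0,0,0],[0,0,5],20],[[0,0,0],[0,0,6.5],20],[[0,0,0],[0,0,7.5],20],[[0,0,0],[0,0,8],20],[[0,0,0],[0,0,8],20]]}}

```text
t: 40.4
ee_pos: [504.6, -75.5, 34.1]
orientation: [3.131, -0.257, 0.0]
wrist_force: [-5.3, 1.4, 9.9]
width: 23.8
grip_force: 33.5
```

```bash
python3 - <<'E'
from h import *
state()
E
```

```text
t 40.4 pos [504.6 -75.5  34.1] yaw -99.4 F [-5.3  1.4  9.9] w 23.8 g 33.5 q [-0.22  0.14  1.66 -0.    1.35  1.51]
```

```bash
python3 - <<'E'
from h import *
goto((400,-350,250),90)
E
```

```text
turn [0.02, -0.01, -9.4] shift [-58.3, 287.9, -215.8] q6 1.51 t 40.4
```

{"op": "play_rows", "data": {"rows": [[[0,0,0],[0,0,0],35],[[0,0,0],[0,0,0],50],[[0,0,0],[0,0,0],50],[[0,0,0],[0,0,-30],50],[[0,0,0],[0,0,-75],50],[[0,0,0],[0,0,-120],50],[[0,0,-9.4],[-58,288,-216],50],[[0,0,-9.4],[-58,288,-216],50],[[0,0,-9.4],[-58,288,-216],50],[[0,0,-9.4],[-58,288,-216],50],[[0,0,-9.4],[-58,288,-216],50],[[0,0,-9.4],[-58,288,-216],50],[[0,0,-9.4],[-58,288,-216],50],[[0,0,-9.4],[-58,288,-216],50],[[0,0,-9.4],[-58,288,-216],50],[[0,0,-9.4],[-58,288,-216],50]]}}

```text
t: 42.0
ee_pos: [400.8, -348.6, 248.0]
orientation: [-3.14, -0.003, 0.001]
wrist_force: [0.7, 0.1, -0.5]
width: 43.2
grip_force: 0.0
```

```bash
python3 - <<'E'
from h import *
state()
f=grab("wrist","w13"); save(f,"pics/w13.png")
E
```

```text
t 42.0 pos [ 400.8 -348.6  248. ] yaw -89.9 F [ 0.7  0.1 -0.5] w 43.2 g 0.0 q [-0.79  0.06  1.3   0.    1.78  0.78]
```

View pics/w13.png

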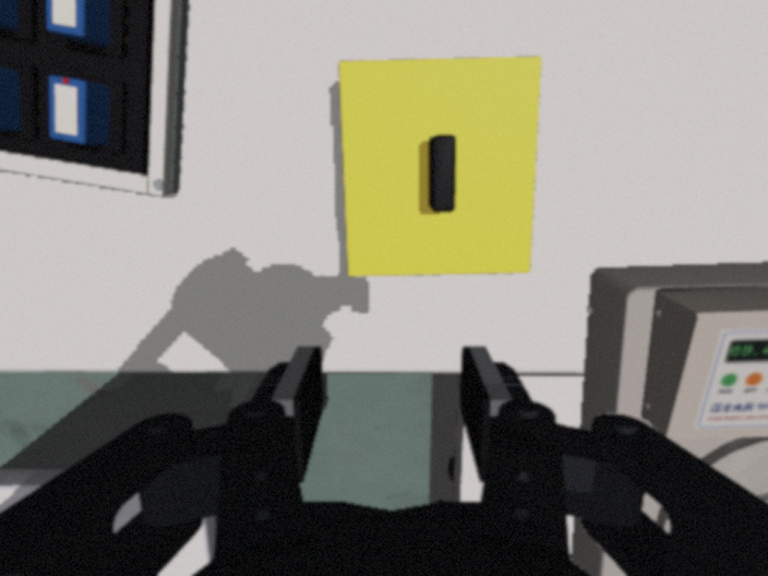

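The cover top spans (340,60)-(540,275) with its handle centred at (442,173). I'll move a bit for the second view.

{"op": "play_rows", "data": {"rows": [[[0,0,0],[40,10,30],50],[[0,0,0],[40,10,30],50],[[0,0,0],[40,10,30],50],[[0,0,0],[40,10,30],50]]}}

```text
t: 42.45
ee_pos: [440.4, -359.6, 220.0]
orientation: [3.14, 0.001, 0.002]
wrist_force: [0.4, -0.7, -0.2]
width: 42.8
grip_force: 0.0
```

```bash
cat >> h.py <<'E'
def cover(fs,x0,zr=0):
    V=[];H=[]
    for f in fs:
        b=max(blobs(f,(20,110,60),(36,255,255),300),key=lambda b:b[0]); m=b[2]
        hull=cv2.convexHull(np.argwhere(m)[:,::-1].astype(np.int32)); k=np.zeros(m.shape,np.uint8); cv2.fillConvexPoly(k,hull,1); V.append((f,m))
        k=cv2.erode(k,np.ones((9,9)))
        d=(f["frame"].max(2)<60)&(k>0); n,l,st,c=cv2.connectedComponentsWithStats(d.astype(np.uint8)); i=1+np.argmax(st[1:,4]); H.append((f,l==i))
    print("cover",[fitbox([v],(151,138),zr,zr+56,x0)[0].round(1).tolist() for v in V],fitbox(V,(151,138),zr,zr+56,x0))
    try: print("handle",[fitbox([v],(50,16),zr+70,zr+87,x0)[0].round(1).tolist() for v in H],fitbox(H,(50,16),zr+70,zr+87,x0))
    except Exception as e: print(e)
    hp=[px2w(f,np.argwhere(m)[:,::-1].mean(0),zr+87)[0] for f,m in H]; print("hc@87",np.round(hp,1).tolist())
E
python3 - <<'E'
from h import *
state()
f=grab("wrist","w14")
cover([load("w13"),f],(454,-380,0))
E
```

```text
t 42.45 pos [ 440.4 -359.6  220. ] yaw -89.96 F [ 0.4 -0.7 -0.2] w 42.8 g 0.0 q [-0.75  0.17  1.24 -0.    1.73  0.82]
cover [[454.9, -381.8, 0.0], [455.1, -382.0, 0.0]] (array([ 455.01254257, -381.94308512,    0.        ]), np.float64(1.3157619662753044))
handle [[454.0, -381.4, 0.0], [456.1, -381.8, 0.0]] (array([ 455.54515609, -381.6274275 ,    0.        ]), np.float64(1.3495604427510812))
hc@87 [[455.9, -381.1, 87.0], [457.5, -381.4, 87.0]]
```

```bash
python3 - <<'E'
from h import *
F=[load("w13"),load("w14")]
cover(F,(454,-380,1.0)); cover(F,(454,-380,-3.0))
for a,c,m in [max(blobs(f,(20,110,60),(36,255,255),300),key=lambda b:b[0]) for f in F]:
    print(cv2.minAreaRect(np.argwhere(m)[:,::-1].astype(np.float32)))
goto((455,-381.8,100),90)
E
```

```text
cover [[454.7, -381.9, 1.3], [454.9, -382.1, 1.3]] (array([ 454.8179137, -381.9978363,    1.2604871]), np.float64(1.0289061818649534))
handle [[454.3, -381.4, 0.9], [455.8, -381.8, 2.3]] (array([ 455.20510099, -381.64395825,    1.75691034]), np.float64(1.3213522656073953))
hc@87 [[455.9, -381.1, 87.0], [457.5, -381.4, 87.0]]
cover [[454.8, -381.9, 1.3], [454.9, -382.1, 1.2]] (array([ 454.8383918 , -382.01027531,    1.30574922]), np.float64(1.027373603547313))
handle [[454.3, -381.4, 1.0], [455.8, -381.8, 1.7]] (array([ 455.25101353, -381.63614836,    1.61960084]), np.float64(1.3198859603684694))
hc@87 [[455.9, -381.1, 87.0], [457.5, -381.4, 87.0]]
((293.9478759765625, 110.70574188232422), (142.64498901367188, 133.32920837402344), 88.69805145263672)
((283.77325439453125, 151.0701446533203), (145.13961791992188, 139.59744262695312), 88.75463104248047)
turn [0.12, -0.11, 0.02] shift [14.5, 21.7, 120.6] q6 0.82 t 42.5
```

{"op": "play_rows", "data": {"rows": [[[0,0,-1.2],[14.5,22,40],50],[[0,0,-1.2],[14.5,22,80],50],[[0,0,-1.2],[14.5,22,120],50],[[0,0,-1.2],[14.5,22,145],50],[[0,0,-1.2],[14.5,22,160],50],[[0,0,-1.2],[14.5,22,172],50],[[0,0,-1.2],[14.5,22,180],50],[[0,0,-1.2],[14.5,22,183],50],[[0,0,-1.2],[14.5,22,183],50],[[0,0,-1.2],[14.5,22,183],10],[[0,0,-1.2],[14.5,22,183],10],[[0,0,-1.2],[14.5,22,183],10],[[0,0,-1.2],[14.5,22,183],10],[[0,0,-1.2],[14.5,22,183],10],[[0,0,-1.2],[14.5,22,183],10],[[0,0,-1.2],[14.5,22,183],10]], "force": 60}}

```text
t: 44.1
ee_pos: [455.2, -382.7, 36.9]
orientation: [3.14, 0.032, 0.002]
wrist_force: [0.6, -1.3, 5.2]
width: 14.8
grip_force: 61.1
```

```bash
python3 - <<'E'
from h import *
state(); goto((*C,160),80.6)
E
```

```text
t 44.1 pos [ 455.2 -382.7   36.9] yaw -88.81 F [ 0.6 -1.3  5.2] w 14.8 g 61.1 q [-0.76  0.36  1.39 -0.    1.39  0.79]
turn [0.09, -0.1, 10.59] shift [82.9, -269.3, -123.5] q6 0.79 t 44.1
```

{"op": "play_rows", "data": {"rows": [[[0,0,0],[0,0,-10],10],[[0,0,0],[0,0,-30],10],[[0,0,0],[0,0,-60],10],[[0,0,0],[0,0,-95],10],[[0,0,2],[8,-25,-123],10],[[0,0,4],[18,-60,-123],10],[[0,0,6],[31,-100,-123],10],[[0,0,8],[43,-140,-123],10],[[0,0,10.6],[55,-180,-123],10],[[0,0,10.6],[67,-218,-123],10],[[0,0,10.6],[76,-248,-123],10],[[0,0,10.6],[81,-263,-123],10],[[0,0,10.6],[83,-269.3,-123],10],[[0,0,10.6],[83,-269.3,-123],10],[[0,0,10.6],[83,-269.3,-123],10],[[0,0,10.6],[83,-269.3,-123],10],[[0,0,10.6],[83,-269.3,-123],10]]}}

```text
t: 45.8
ee_pos: [531.9, -112.1, 158.7]
orientation: [3.131, -0.26, -0.0]
wrist_force: [-0.5, -0.2, -2.7]
width: 14.6
grip_force: 60.1
```

```bash
python3 - <<'E'
from h import *
state(); goto((*C,110),80.6)
f=grab("wrist","w15"); g=grab("side","s15")
s=r.read_state(); cover([f],(*C,-9.0),s["ee_pos"][2]-36.9)
save(f,"pics/w15.png")
E
```

```text
t 45.8 pos [ 531.9 -112.1  158.7] yaw -99.49 F [-0.5 -0.2 -2.7] w 14.6 g 60.1 q [-0.28  0.12  1.42 -0.    1.6   1.46]
turn [0.01, 0.01, -0.09] shift [0.4, -0.7, 48.7] q6 1.46 t 45.8
cover [[531.2, -111.5, -9.5]] (array([ 531.24450304, -111.53786012,   -9.46287715]), np.float64(33.80610977061079))
handle [[534.0, -112.3, -10.0]] (array([ 533.96159908, -112.29296467,   -9.97038269]), np.float64(24.613006866052213))
hc@87 [[541.9, -113.2, 208.8]]
```

View pics/w15.png

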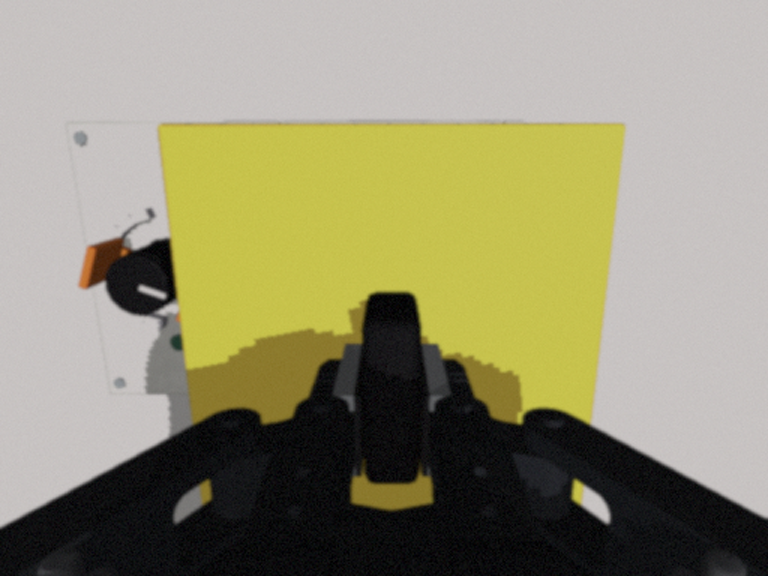

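The cover hangs level over the block; its top-front corners are at (160,124) and (624,124) in the 1.5x view.

```bash
python3 - <<'E'
from h import *
f=load("w15"); s=r.read_state();Rt=R.from_rotvec(s["orientation"])
V8=cv2.cvtColor(f["frame"],cv2.COLOR_RGB2HSV); m=cv2.inRange(V8,np.array((20,110,60)),np.array((36,255,255)))>0
ed=[(u,np.argwhere(m[:,u])[0,0]-.5) for u in range(115,408,12)]
q=np.array([Rt.inv().apply(p-s["ee_pos"]) for p in px2w(f,ed,s["ee_pos"][2]-36.9+56)]); print(q[:,0].mean(), np.degrees(np.polyfit(q[:,1],q[:,0],1)[0]))
for row in (90,120,150,200):
    u=np.argwhere(m[row])[[0,-1],0]+[-.5,.5]; print([Rt.inv().apply(p-s["ee_pos"]).round(1)[:2].tolist() for p in px2w(f,[(u[0],row),(u[1],row)],s["ee_pos"][2]-36.9+56)])
E
```

```text
74.90232947488765 -0.0030729394141863656
[[71.8, -68.0], [71.8, 68.5]]
[[58.8, -67.8], [58.8, 68.3]]
[[45.3, -68.0], [45.3, 68.5]]
[[21.3, -68.4], [21.3, 68.4]]
```

{"op": "play_rows", "data": {"rows": [[[0,0,-0.1],[0.9,-0.7,15],10],[[0,0,-0.1],[0.9,-0.7,35],10],[[0,0,-0.1],[0.9,-0.7,55],10],[[0,0,-0.1],[0.9,-0.7,68],10],[[0,0,-0.1],[0.9,-0.7,72],10],[[0,0,-0.1],[0.9,-0.7,72],10],[[0,0,-0.1],[0.9,-0.7,72],10],[[0,0,-0.1],[0.9,-0.7,72],10]]}}

```text
t: 46.7
ee_pos: [533.7, -110.7, 87.9]
orientation: [3.131, -0.255, 0.003]
wrist_force: [0.3, 0.8, -1.8]
width: 14.9
grip_force: 60.1
```

```bash
python3 - <<'E'
from h import *
state(); goto((*(C+0.5*BX),72.9),80.6)
E
```

```text
t 46.7 pos [ 533.7 -110.7   87.9] yaw -99.31 F [ 0.3  0.8 -1.8] w 14.9 g 60.1 q [-0.27  0.17  1.5  -0.    1.46  1.46]
turn [0.02, -0.12, 0.09] shift [-0.8, 1.0, 15.0] q6 1.46 t 46.7
```

{"op": "play_rows", "data": {"rows": [[[0,0,0.1],[-0.8,1.0,0],10],[[0,0,0.1],[-0.8,1.0,3],10],[[0,0,0.1],[-0.8,1.0,5],10],[[0,0,0.1],[-0.8,1.0,7],10],[[0,0,0.1],[-0.8,1.0,9],10],[[0,0,0.1],[-0.8,1.0,10.5],10],[[0,0,0.1],[-0.8,1.0,10.5],10]]}}

```text
t: 47.4
ee_pos: [532.0, -111.4, 75.9]
orientation: [-3.131, 0.258, 0.001]
wrist_force: [-0.4, 0.2, -2.7]
width: 15.1
grip_force: 60.1
```

```bash
python3 - <<'E'
from h import *
state(); goto((*(C+0.5*BX),72.9),80.6)
E
```

```text
t 47.4 pos [ 532.  -111.4   75.9] yaw -99.41 F [-0.4  0.2 -2.7] w 15.1 g 60.1 q [-0.27  0.18  1.52 -0.    1.44  1.46]
turn [0.0, 0.03, -0.01] shift [0.8, 0.1, 3.0] q6 1.46 t 47.4
```

Over the block (5 mm below its top) without contact. Finish seating.

{"op": "play_rows", "data": {"rows": [[[0,0,0],[0.8,0,1.5],10],[[0,0,0],[0.8,0,3],10],[[0,0,0],[0.8,0,3.7],10],[[0,0,0],[0.8,0,4],10],[[0,0,0],[0.8,0,4],10]]}}

```text
t: 47.9
ee_pos: [533.0, -111.6, 72.8]
orientation: [3.131, -0.258, 0.001]
wrist_force: [-2.8, 1.5, 5.2]
width: 14.9
grip_force: 60.9
```

```bash
python3 - <<'E'
from h import *
state(); goto((553.8,21.3,200),59.4)
E
```

```text
t 47.9 pos [ 533.  -111.6   72.8] yaw -99.41 F [-2.8  1.5  5.2] w 14.9 g 60.9 q [-0.27  0.19  1.52 -0.    1.43  1.46]
turn [0.0, -0.03, 21.19] shift [-1.2, -134.5, -127.2] q6 1.46 t 47.9
```

{"op": "play_rows", "data": {"rows": [[[0,0,0],[0,0,0],30],[[0,0,0],[0,0,0],45],[[0,0,0],[0,0,0],50],[[0,0,0],[0,0,-20],50],[[0,0,0],[0,0,-60],50],[[0,0,-8],[0,0,-100],50],[[0,0,-16],[0,0,-140],50],[[0,0,-24],[0,0,-165],50],[[0,0,-32],[0,0,-165],80],[[0,0,-40],[0,0,-165],80],[[0,0,-48],[0,-20,-165],80],[[0,0,-56],[0,-40,-165],80],[[0,0,-64],[0,-60,-165],80],[[0,0,-72],[0,-80,-165],80],[[0,0,-80],[0,-100,-165],80],[[0,0,-88],[0,-120,-165],80],[[0,0,-96],[-1,-134,-165],80],[[0,0,-104],[-1,-134,-165],80],[[0,0,-112],[-1,-134,-165],80],[[0,0,-120],[-1,-134,-165],80]]}}

```text
t: 49.9
ee_pos: [553.9, 21.0, 237.0]
orientation: [1.781, 2.588, -0.0]
wrist_force: [0.9, -0.1, -0.1]
width: 68.5
grip_force: 0.0
```

```bash
python3 - <<'E'
from h import *
state(); goto((553.8,21.3,33.5),59.4); goto((553.8-50*np.sin(np.radians(59.4))*-1,21.3-50*np.cos(np.radians(59.4)),236),59.4)
E
```

```text
t 49.9 pos [553.9  21.  237. ] yaw 20.94 F [ 0.9 -0.1 -0.1] w 68.5 g 0.0 q [-0.03  0.13  1.25 -0.    1.76 -0.39]
turn [-0.01, 0.0, -38.46] shift [0.4, 0.0, 203.5] q6 -0.39 t 49.9
turn [-0.01, 0.0, -38.46] shift [-38.8, 31.1, 1.0] q6 -0.39 t 49.9
```

{"op": "play_rows", "data": {"rows": [[[0,0,-8],[-39,31,0],80],[[0,0,-16],[-39,31,0],80],[[0,0,-24],[-39,31,0],80],[[0,0,-32],[-39,31,0],80],[[0,0,-38.5],[-39,31,0],80],[[0,0,-38.5],[-39,31,0],80],[[0,0,-38.5],[-39,31,0],80]]}}

```text
t: 50.6
ee_pos: [596.6, -4.8, 237.0]
orientation: [-0.842, -3.027, 0.0]
wrist_force: [0.6, 0.9, -0.5]
width: 68.2
grip_force: 0.0
```

```bash
python3 - <<'E'
from h import *
state()
f=grab("wrist","w16"); save(f,"pics/w16.png")
cover([f],(*C,-9.0),36)
o=[px2w(f,c,66)[0] for a,c,_ in blobs(f,(5,150,100),(18,255,255),20)]; print(np.round(o,1).tolist())
goto((553.8,21.3,100),59.4)
E
```

```text
t 50.6 pos [596.6  -4.8 237. ] yaw 58.91 F [ 0.6  0.9 -0.5] w 68.2 g 0.0 q [-0.07  0.25  1.11 -0.    1.78 -1.1 ]
cover [[533.5, -111.4, -9.4]] (array([ 533.46338367, -111.37468344,   -9.40414187]), np.float64(1.1127801679005285))
handle [[534.1, -108.3, -9.7]] (array([ 534.0738822 , -108.25860868,   -9.69427767]), np.float64(1.2796631454296936))
hc@87 [[533.0, -104.4, 123.0]]
[[540.4, -2.3, 66.0], [567.4, 43.5, 66.0]]
turn [-0.01, 0.0, -0.47] shift [50.1, 0.3, 137.1] q6 -1.1 t 50.65
```

View pics/w16.png

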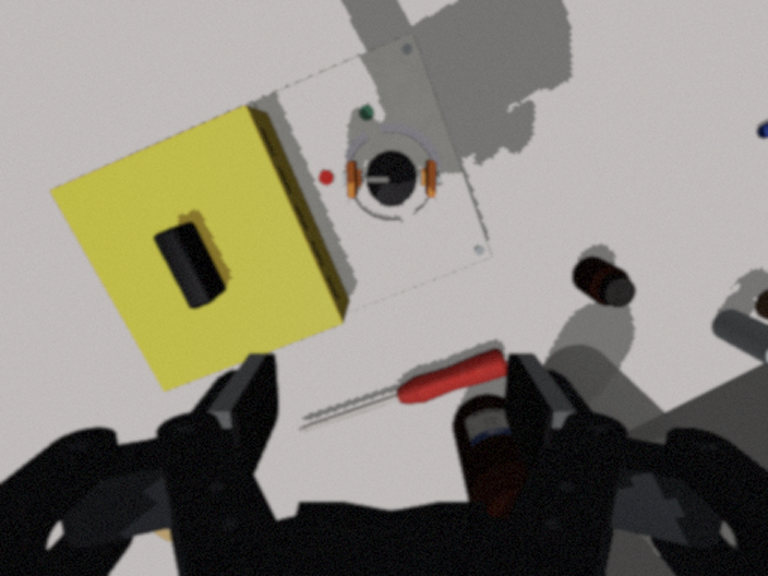

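The cover is square over the block at (195,245), and the pointer is still at red, (325,178). Now I pinch again.

{"op": "play_rows", "data": {"rows": [[[0,0,-0.5],[50,0.3,50],80],[[0,0,-0.5],[50,0.3,90],80],[[0,0,-0.5],[50,0.3,125],80],[[0,0,-0.5],[50,0.3,150],80],[[0,0,-0.5],[50,0.3,170],80],[[0,0,-0.5],[50,0.3,185],80],[[0,0,-0.5],[50,0.3,195],80],[[0,0,-0.5],[50,0.3,202],80],[[0,0,-0.5],[50,0.3,204],80],[[0,0,-0.5],[50,0.3,204],80],[[0,0,-0.5],[50,0.3,204],45],[[0,0,-0.5],[50,0.3,204],45],[[0,0,-0.5],[50,0.3,204],45],[[0,0,-0.5],[50,0.3,204],45],[[0,0,-0.5],[50,0.3,204],45],[[0,0,-0.5],[50,0.3,204],45],[[0,0,-0.5],[50,0.3,204],45]], "force": 30}}

```text
t: 52.35
ee_pos: [554.6, 20.4, 36.1]
orientation: [0.824, 3.029, -0.001]
wrist_force: [-5.8, -2.1, 13.3]
width: 41.8
grip_force: 30.6
```

```bash
python3 - <<'E'
from h import *
state(); goto((553.8,21,33.5),-9.4)
E
```

```text
t 52.35 pos [554.6  20.4  36.1] yaw 59.57 F [-5.8 -2.1 13.3] w 41.8 g 30.6 q [-0.03  0.25  1.52 -0.    1.37 -1.07]
turn [0.09, 0.14, 68.97] shift [1.0, 0.1, 2.6] q6 -1.07 t 52.35
```

Pinched in (41.8 mm). Turn back.

{"op": "play_rows", "data": {"rows": [[[0,0,4],[0.3,0,0],45],[[0,0,10],[0.5,0,0],45],[[0,0,16],[0.5,0,0],45],[[0,0,22],[0.5,0,0],45],[[0,0,28],[0.5,0,0],45],[[0,0,34],[0.5,0,0],45],[[0,0,40],[0.5,0,0],45],[[0,0,46],[0.5,0,0],45],[[0,0,52],[0.5,0,0],45],[[0,0,58],[0.5,0,0],45],[[0,0,64],[0.5,0,0],45],[[0,0,69],[0.5,0,0],45],[[0,0,69],[0.5,0,0],45],[[0,0,69],[0.5,0,0],45]]}}

```text
t: 53.75
ee_pos: [553.4, 20.0, 36.1]
orientation: [2.395, 2.029, -0.002]
wrist_force: [-10.7, -5.3, 15.2]
width: 41.8
grip_force: 31.4
```

```bash
python3 - <<'E'
from h import *
state()
E
```

```text
t 53.75 pos [553.4  20.   36.1] yaw -9.46 F [-10.7  -5.3  15.2] w 41.8 g 31.4 q [-0.03  0.25  1.52 -0.    1.37  0.14]
```

{"op": "play_rows", "data": {"rows": [[[0,0,0],[0,0,0],60],[[0,0,0],[0,0,0],75],[[0,0,0],[0,0,0],90],[[0,0,0],[0,0,0],95],[[0,0,0],[0,0,-20],95],[[0,0,0],[0,0,-50],95],[[0,0,0],[0,0,-95],95],[[0,0,0],[0,0,-145],95],[[0,0,0],[-10,-10,-190],95],[[0,0,0],[-15,-15,-205],95],[[0,0,0],[-15,-15,-205],95],[[0,0,0],[-15,-15,-205],95]]}}

```text
t: 54.95
ee_pos: [535.9, 9.2, 236.6]
orientation: [-2.395, -2.031, 0.002]
wrist_force: [0.6, -0.3, -1.8]
width: 81.2
grip_force: 0.0
```

```bash
python3 - <<'E'
from h import *
state()
f=grab("wrist","w17"); save(f,"pics/w17.png"); g=grab("top","t17")
o=[px2w(f,c,66)[0] for a,c,_ in blobs(f,(5,150,100),(18,255,255),20)]; print(np.round(o,1).tolist())
cover([f],(*C,-9.0),36)
E
```

```text
t 54.95 pos [535.9   9.2 236.6] yaw -9.41 F [ 0.6 -0.3 -1.8] w 81.2 g 0.0 q [-0.05  0.08  1.31  0.    1.76  0.11]
[[528.4, 26.2, 66.0], [580.7, 15.8, 66.0]]
cover [[532.8, -112.2, -9.1]] (array([ 532.82442809, -112.24952505,   -9.10224385]), np.float64(1.1308323028967602))
handle [[533.4, -107.1, -11.3]] (array([ 533.43225565, -107.12322009,  -11.31426572]), np.float64(1.5809559601553356))
hc@87 [[534.0, -102.1, 123.0]]
```

View pics/w17.png

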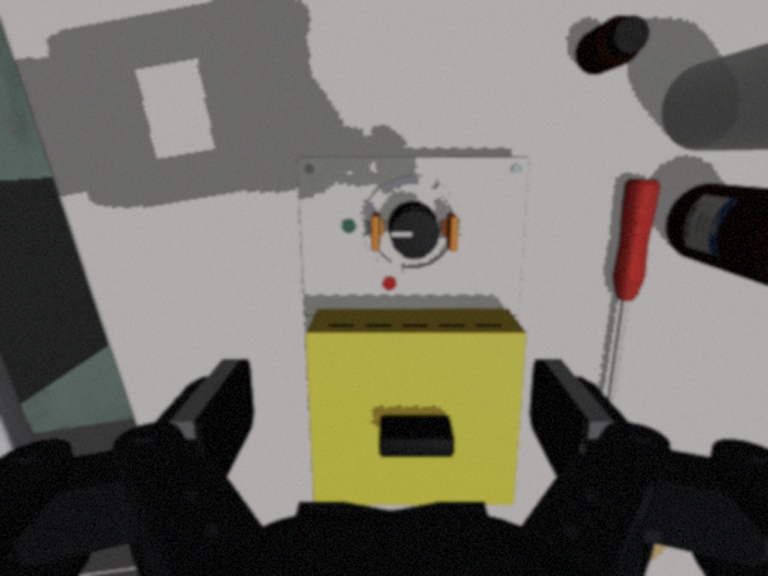

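The pointer is back at the green dot (348,226), with the tabs sprung out at their starting positions. The cover is seated.

```bash
python3 -c "
from station import r
print(r.finish_job())"
```

```text
the job is handed in; nothing more can be done
None
```

The job is handed in: I isolated the selector, plugged all four relays home, seated the cover square over the block and turned the selector back to the green dot with both tabs out, in about 55 s; the hand-in call returned no verdict.

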